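# Change the panel under the press weights

## Task

The glue on the panel under the two weights has set. Set both weights down upright on the black rubber mat, lay the finished panel across both sticks of the drying rack in the free place beside the panel already drying there, clear of that one and without shifting it, and lay the next panel flat and centred on the glue-up board between its end stops, lined up with the board. Then put both weights back upright on the new panel, each on the very spot where it stood before and the bar weight again lengthwise with the board.

Things in the scene. Friction and masses are not known exactly. Their poses are not given: they have to be found in the camera images.
- bar_weight: Grey rectangular steel press weight: block 84 mm (its x) by 46 mm (its y) by 22 mm high, with a steel bail handle: a round tube 12 mm thick running along its x above the block's middle, straight for about 40 mm, tube centre 60 mm above the underside and clear space of 32 mm below the tube. About 0.7 kg. Origin: centre of the underside, z up. At the start it stands on the finished panel, near one end of it, lengthwise; which end varies.
- round_weight: Grey round steel press weight: puck 56 mm across and 28 mm high, above it a stem 14 mm thick and a round knob 28 mm across from 44 to 66 mm above the underside. About 0.6 kg. Origin: centre of the underside, z up. At the start it stands on the finished panel, near the end the bar weight leaves free, about 100 mm from it.
- finished_panel: Veneered wooden panel 200 mm (its x) by 60 mm (its y) by 20 mm thick, brown veneer with strips of paper tape on top, about 0.15 kg. Origin: centre of the underside, z up. At the start it lies on the glue-up board under both weights.
- next_panel: A second panel of the same size and look (200 by 60 by 20 mm), to be pressed next; lies by itself flat on the table at the start. Origin: centre of the underside, x lengthwise, z up.
- drying_panel: A third panel of the same size and look (200 by 60 by 20 mm), already lying on the drying rack, on the rack's +y side; leave it where it is. Origin: centre of the underside, x lengthwise, z up.
- glue_board: Glue-up board, fixed: plywood plate 260 mm (its x) by 140 mm (its y), 12 mm thick, with a dark wooden stop 12 mm wide and 10 mm high across each end; 224 mm clear between the stops. Origin: centre of the underside, on the table.
- drying_rack: Drying rack, fixed: two parallel wooden sticks 220 mm long (along its y) and 20 mm wide, at x = -65 and +65 mm, tops 30 mm above the table, open between them, on two low runners. A panel lies across both sticks, lengthwise along the rack's x. The drying panel occupies the +y half; the middle of the free place is at y = -56 mm. Origin: centre of the rack, at table height.
- weight_mat: Black rubber mat for weights, fixed: 300 mm (its x) by 140 mm (its y), 6 mm thick. A loose spring clamp, 16 mm high, lies across its +x end (from x = +80 mm on); the rest is clear. Origin: centre of the underside, on the table.
Not all that is in view belongs to the job. Leave any blue look-alike of the finished_panel alone.

How it is judged (in metres and radians):
On the way, in this order (a step that is already met when the one before it is completed fails the run):
1. both weights stand released on the black rubber mat (x of bar_weight in the frame of weight_mat between -0.15 and 0.15 m and y of bar_weight in the frame of weight_mat between -0.07 and 0.07 m and z of bar_weight in the frame of weight_mat between 0.003 and 0.01 m and angle between each of bar_weight, round_weight's own z axis and vertical below 0.1 rad and x of round_weight in the frame of weight_mat between -0.15 and 0.15 m and y of round_weight in the frame of weight_mat between -0.07 and 0.07 m and z of round_weight in the frame of weight_mat between 0.003 and 0.01 m and contact force between each of bar_weight, round_weight and the fingers below 0.1 N), for 0.2 s.
2. the finished panel lies released on the drying rack, across both sticks, in the free place (x of finished_panel in the frame of drying_rack between -0.03 and 0.03 m and y of finished_panel in the frame of drying_rack between -0.082 and -0.03 m and z of finished_panel in the frame of drying_rack between 0.026 and 0.034 m and angle between the x axis of finished_panel and the x axis of drying_rack, either way round below 0.2 rad and angle between finished_panel's own z axis and vertical below 0.06 rad and contact force between finished_panel and drying_panel below 0.1 N and contact force between finished_panel and the fingers below 0.1 N), for 0.2 s.
3. the next panel lies released and flat on the glue-up board between the stops (x of next_panel in the frame of glue_board between -0.014 and 0.014 m and y of next_panel in the frame of glue_board between -0.015 and 0.015 m and z of next_panel in the frame of glue_board between 0.009 and 0.015 m and angle between the x axis of next_panel and the x axis of glue_board, either way round below 0.15 rad and angle between next_panel's own z axis and vertical below 0.05 rad and contact force between next_panel and the fingers below 0.1 N), for 0.2 s.
At the end, for the whole second after the job is handed in: Finished panel flat on both rack sticks in the free place (about 25 mm, 0.2 rad), clear of the drying panel; next panel flat and centred on the board (14 mm, 0.15 rad); each weight upright on it within 15 mm of its first spot, bar lengthwise (0.25 rad); all released, at rest (all of step 2 and all of step 3 and distance of each of bar_weight, round_weight from where it was at the start of the episode below 0.015 m and angle between each of bar_weight, round_weight's own z axis and vertical below 0.06 rad and angle between the x axis of bar_weight and the x axis of glue_board, either way round below 0.25 rad and linear speed of each of finished_panel, next_panel, bar_weight, round_weight below 0.01 m/s and angular speed of each of finished_panel, next_panel, bar_weight, round_weight below 0.1 rad/s and contact force between each of bar_weight, round_weight and the fingers below 0.1 N); the robot touches nothing.
It fails at once if the panel already drying is shifted by more than 10 mm (distance of drying_panel from where it was at the start of the episode above 0.01 m).
It fails at once if a weight is tipped over (angle between any of bar_weight, round_weight's own z axis and vertical above 0.7 rad).
It fails at once if the finished panel is dragged or lifted away with a weight still on it (distance of finished_panel from where it was at the start of the episode above 0.03 m and contact force between any of bar_weight, round_weight and finished_panel above 0.2 N).
It also fails if it takes over 136 s, if anything falls off the work surface, if the arm or the gripper's body presses on something with over 40 N, if the wrist force passes 120 N, or if a joint passes its speed limit or range.

## Robot

A 6-joint arm with a two-finger parallel gripper is mounted at the origin on the work surface. World frame = base frame: x ahead of the robot, y to its left, z up, the work surface at z = 0. Lengths are in m, angles in degrees, forces in N, time in s.
With the tool pointing down it reaches from about 0.25 to 0.725 m from the base axis. Payload 9.7 kg.
Tool frame: the origin (TCP) lies midway between the tips of the shut fingers; the grasp point (between the pads) lies 19 mm behind it; z points along the fingers, x is the direction in which the jaws open and shut, and the axes are right-handed (so a half turn about z gives the same grasp; the last joint's range is limited). The gripper opens to 85 mm and grips with 20 to 120 N. Pads are 22 mm wide; open, the fingers measure 114 mm over their backs; the gripper's body (76 mm by 85 mm) begins 54 mm behind the grasp point. The pads swing forward as they close: fully open they stand 13 mm farther back than shut.
Start: joints at [73.224, 4.979, 10.078, 95.1, 0, 90], TCP at [0.159, 0.527, 0.231] pointing down, gripper open.
Joint ranges: [-179.16, 179.16], [-48.56, 103.87], [-65.8, 70.77], [-126.05, 130.52], [-82.76, 87.17], [-180, 180]. Speed limits (degrees/s): [127.2, 127.2, 147.25, 180, 180, 180].

## Interface

Orientations are given as [roll, pitch, yaw] about the fixed x, y, z axes, in that order (R = Rz(yaw) Ry(pitch) Rx(roll)).
In Python, from workcell import bot, optics gives the robot as it stands.
- The arm moves only by the shell command python3 -m creep 'ROWS' [FORCE]. ROWS is JSON, a list of rows, each a list of 7 numbers: the shift along the tool's x, y, z in m, then the turn, a rotation vector about the tool's x, y, z in rad, then the opening, from 0 (shut) to 1 (fully open). A call has 1 to 8 rows; each row is the pose to reach, as a shift and turn from the pose commanded when the call began, along the tool's axes at that moment; what a row does not reach only later rows make up. A row lasts 1/10 s, in which the tool goes at most 50 mm and 8.59 degrees, less where a joint would pass 70% of its speed; a pose out of reach is approached as far as the arm can. A call with a gripper value outside its range is refused whole. The fingers move at their own pace and stop on an object; FORCE is the grip in N (left out, the last holds). Time passes only in rows, so rows that repeat a pose let the fingers close. It gives the time, the measured TCP pose, the force and the opening at its end, in the units of the state.
- bot.get_obs(): the state, without advancing time (a new reading comes with each control period).
- optics.camera(name): name is "scene" or "top" or "wrist"; returns the picture (480x640x3 uint8, red, green, blue); there is no depth.
- optics.camera_params(name): a dict with "camera_matrix" (3x3 intrinsics, pixels), "R" (3x3) and "t" (3): a world point X has camera coordinates R X + t; the wrist camera has in their place "mount" (4x4, takes a point from camera to tool coordinates, whose origin is the TCP and whose axes are the tool frame's). Camera axes: x right, y down, z forward; pixel columns grow to the right and rows downward; lengths in m; the calibration is good to about 2 mm. A picture is of the moment at which its call begins: read the wrist's pose just before it. camera_params takes no time and is no camera call.
- bot.job_done(): hands the job in, once; it reports no verdict.
The state is a dict: "time": time; "q": joint angles; "qd": joint speeds; "joint_efforts": joint torques, N m; "ee_pos": TCP position; "tcp_rot": TCP orientation; "wrist_force": force on the tool from outside, world axes, zero at the start; "torque": the same for the moment, N m; "opening": finger opening in m.
Only numpy, scipy, OpenCV 4.12 (cv2) and the standard library are available. Lean on these libraries where they do the work, as an engineer would, in place of code of your own. Each camera call takes 0.05 s, during which the arm holds its last target.

## Working session

There is one attempt and no reset: what is moved stays moved. The work goes in short steps, Python scripts to look and compute and a shell command to move; the robot and the scene stay as the last step left them, time stands still between calls to the robot, and variables do not carry over. Pictures are saved under pics/ and viewed, and the job is handed in when it is done.

```bash
ls; mkdir -p pics; python3 - <<'E'
from workcell import bot, optics
import cv2
print(bot.get_obs())
for n in ["scene","top","wrist"]:
    p=optics.camera_params(n); print(n,{k:v for k,v in p.items()})
    cv2.imwrite(f"pics/{n}0.png",cv2.cvtColor(optics.camera(n),cv2.COLOR_RGB2BGR))
E
```

```text
pics
{'time': 0.0, 'q': array([7.32237723e+01, 5.01043509e+00, 1.00333808e+01, 9.51002248e+01,
       1.11528563e-03, 8.99994753e+01]), 'qd': array([ 0.03578111,  0.08494971, -0.03534074, -0.05767471, -0.0109311 ,
       -0.06140825]), 'joint_efforts': array([-1.88672916e-04, -5.20387173e+01,  4.64806223e+01,  1.61794585e-02,
        2.13810904e-04,  6.03206018e-07]), 'ee_pos': array([0.15867393, 0.52636178, 0.23057985]), 'tcp_rot': array([-1.79998884e+02,  7.72790820e-02,  7.32242970e+01]), 'wrist_force': array([-0.49184171,  0.1267474 ,  0.10697841]), 'torque': array([ 0.03707894, -0.00062829, -0.02583437]), 'opening': 0.08544326571883641}
scene {'camera_matrix': array([[607.03446884,   0.        , 311.24453714],
       [  0.        , 607.03446884, 245.06459854],
       [  0.        ,   0.        ,   1.        ]]), 'R': array([[ 0.18685809,  0.98236212,  0.00697949],
       [ 0.85233901, -0.1585852 , -0.49836627],
       [-0.48846931,  0.09907266, -0.86693849]]), 't': array([-0.0940825 , -0.34347064,  1.56679   ])}
top {'camera_matrix': array([[457.76184783,   0.        , 322.39135033],
       [  0.        , 457.76184783, 241.15227465],
       [  0.        ,   0.        ,   1.        ]]), 'R': array([[ 0.02781384, -0.99936206,  0.0224023 ],
       [-0.9865261 , -0.03105735, -0.16062906],
       [ 0.16122235, -0.01763274, -0.98676058]]), 't': array([-0.00641673,  0.44047906,  0.91216916])}
wrist {'camera_matrix': array([[353.70923039,   0.        , 310.34112794],
       [  0.        , 353.70923039, 237.22627434],
       [  0.        ,   0.        ,   1.        ]]), 'mount': array([[ 9.99999820e-01, -3.45598041e-05,  5.99488604e-04,
        -3.56192381e-04],
       [-1.46871749e-04,  9.53942749e-01,  2.99988683e-01,
        -7.66099768e-02],
       [-5.82245357e-04, -2.99988717e-01,  9.53942572e-01,
        -1.43726514e-01],
       [ 0.00000000e+00,  0.00000000e+00,  0.00000000e+00,
         1.00000000e+00]])}
```

View pics/scene0.png

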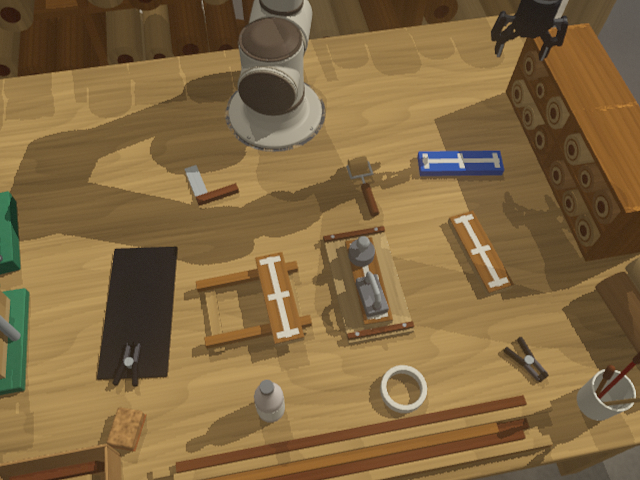

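View pics/top0.png

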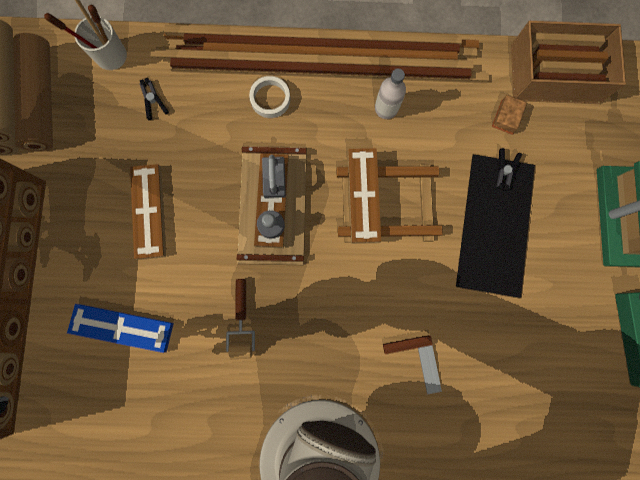

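View pics/wrist0.png

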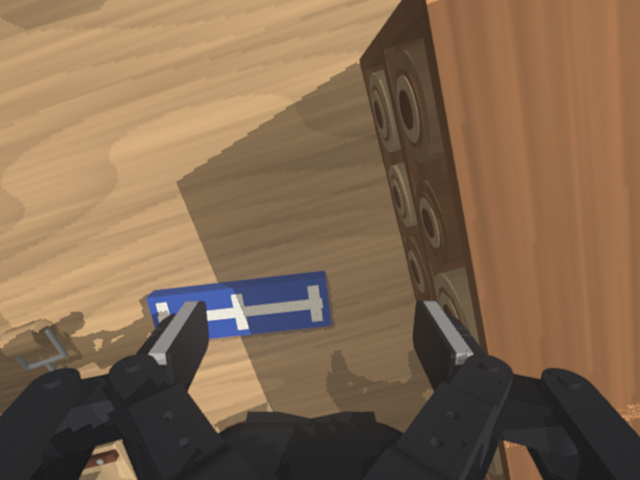

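The top view shows the board with both weights at (270,200), the bar near the top end, the round weight below it. The rack is at (390,200) with the drying panel at (364,195), and the mat is at (497,225) with the clamp at (507,172).

Panel candidates are the brown one at (147,211), the blue one at (120,328), and the brown one on the rack at (364,195). Brown (147,211) lies alone on the table, so it fits next_panel. I'll check it in an enlarged crop.

```bash
cat > h.py <<'E'
import numpy as np, cv2
from workcell import bot, optics
from scipy.spatial.transform import Rotation as Rn
def shot(cam,fn=None):
    o=bot.get_obs(); im=cv2.cvtColor(optics.camera(cam),cv2.COLOR_RGB2BGR)
    if fn: cv2.imwrite(f"pics/{fn}.png",im)
    return im,o
def crop(im,x0,y0,w,h,s,fn,g=10):
    c=cv2.resize(im[y0:y0+h,x0:x0+w],None,fx=s,fy=s,interpolation=cv2.INTER_CUBIC)
    for x in range((x0+g-1)//g*g,x0+w,g):
        X=int((x-x0+.5)*s); cv2.line(c,(X,0),(X,5),(0,255,255),1)
        if x%(2*g)==0: cv2.putText(c,str(x),(X+1,14),0,.35,(0,255,255),1)
    for y in range((y0+g-1)//g*g,y0+h,g):
        Y=int((y-y0+.5)*s); cv2.line(c,(0,Y),(5,Y),(0,255,255),1); cv2.putText(c,str(y),(6,Y+4),0,.35,(0,255,255),1)
    cv2.imwrite(f"pics/{fn}.png",c)
def RT(cam,o=None):
    p=optics.camera_params(cam);K=p['camera_matrix']
    if cam!='wrist': return K,p['R'],p['t']
    T=np.eye(4);T[:3,:3]=Rn.from_euler('xyz',o['tcp_rot'],degrees=True).as_matrix();T[:3,3]=o['ee_pos']
    M=np.linalg.inv(T@p['mount']); return K,M[:3,:3],M[:3,3]
def ray(cam,uv,o=None):
    K,R,t=RT(cam,o); d=R.T@np.linalg.inv(K)@np.array([uv[0],uv[1],1.]); return -R.T@t,d/np.linalg.norm(d)
def at(cam,uv,z,o=None):
    c,d=ray(cam,uv,o); return c+d*(z-c[2])/d[2]
def tri(*obs): # (cam,uv[,o])
    A=np.zeros((3,3));b=np.zeros(3);L=[]
    for ob in obs:
        c,d=ray(*ob);P=np.eye(3)-np.outer(d,d);A+=P;b+=P@c;L.append((c,P))
    X=np.linalg.solve(A,b); return X.round(4),[round(float(np.linalg.norm(P@(X-c)))*1000,1) for c,P in L]
def proj(cam,X,o=None):
    K,R,t=RT(cam,o); p=K@(R@np.asarray(X)+t); return p[:2]/p[2]
E
python3 - <<'E'
from h import *
t=cv2.imread('pics/top0.png');s=cv2.imread('pics/scene0.png')
crop(t,115,140,200,140,4,'t1'); crop(t,325,140,220,165,3.6,'t2')
crop(s,310,205,210,150,3.8,'s1'); crop(s,90,235,225,150,3.5,'s2')
E
```

```text
(no output)
```

View pics/t1.png

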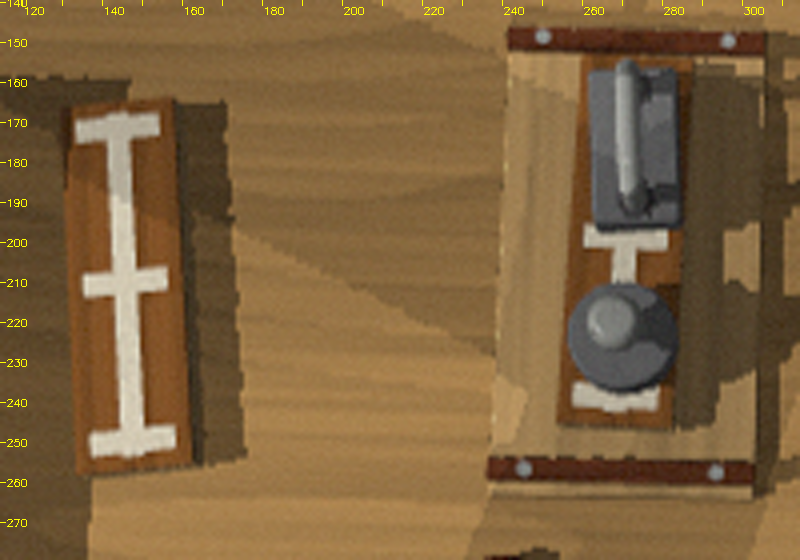

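View pics/t2.png

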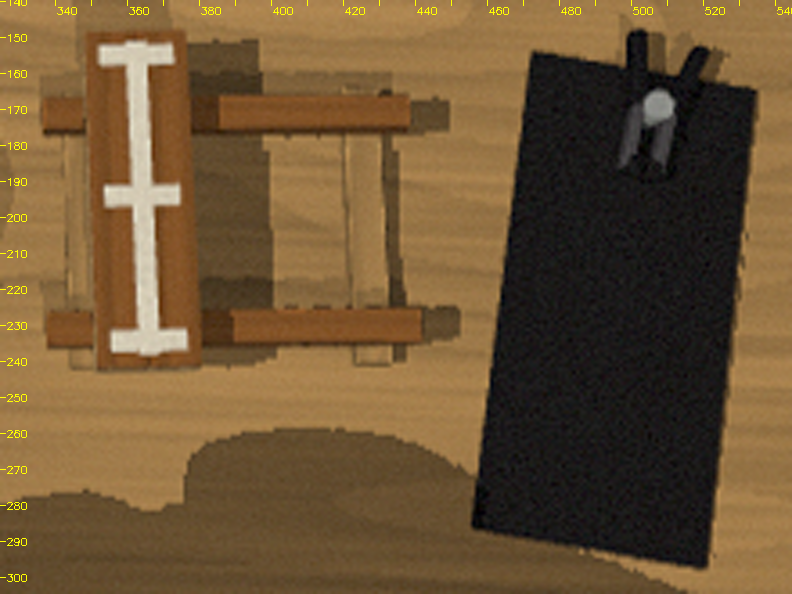

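View pics/s1.png

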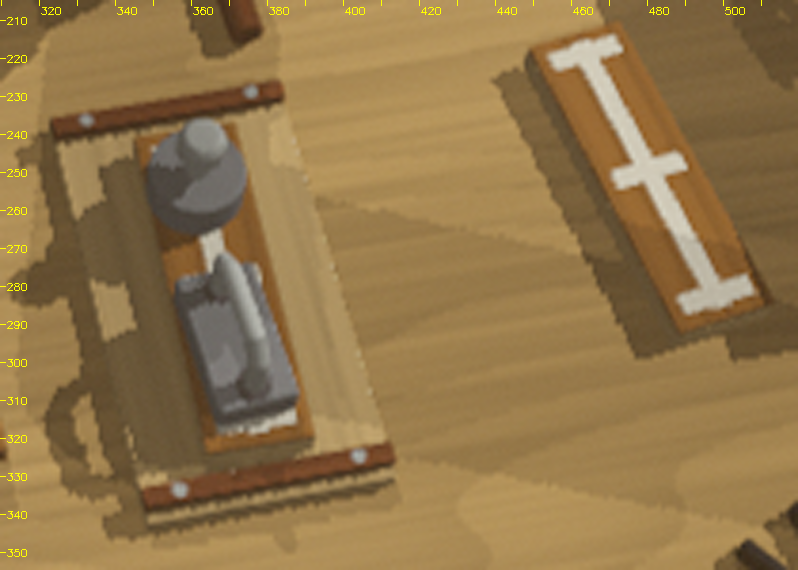

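View pics/s2.png

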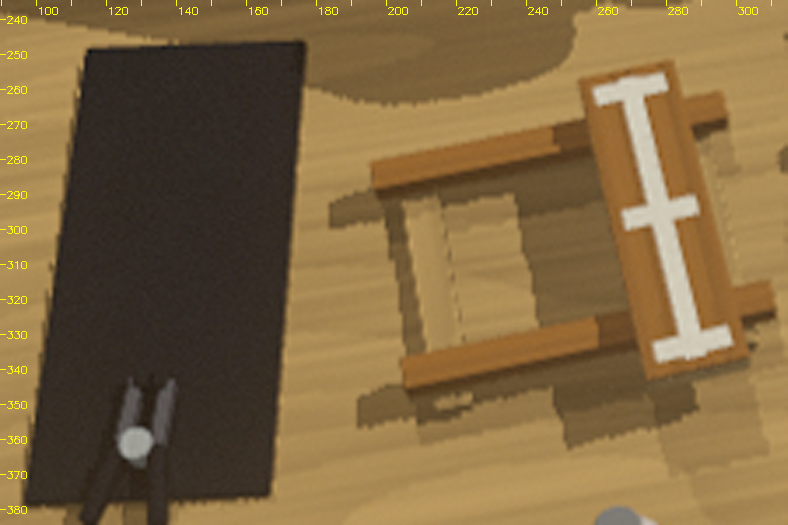

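```bash
cat > m1.py <<'E'
from h import *
from scipy.optimize import least_squares
c=lambda off,s:(lambda p:(p[0]/s+off[0]-.5,p[1]/s+off[1]-.5))
T1=c((115,140),4);T2=c((325,140),3.6);S1=c((310,205),3.8);S2=c((90,235),3.5)
print('cams',[(-RT(k)[1].T@RT(k)[2]).round(3) for k in('top','scene')])
def P(n,a,ta,b,tb): print(n,*tri(('top',ta(a)),('scene',tb(b))))
for i,(a,b) in enumerate([((118,128),(715,295)),((125,282),(648,170)),((132,441),(586,51))]): P('nexttape',a,T1,b,S1)
for a,b in [((135,52),(692,345)),((142,195),(660,212)),((149,342),(630,88))]: P('drytape',a,T2,b,S2)
P('knob',(611,322),T1,(205,142),S1)
P('h+',(626,72),T1,(256,380),S1);P('h-',(632,200),T1,(230,265),S1)
for a,b in [((543,37),(359,456)),((728,41),(180,490)),((524,469),(251,91)),((716,473),(86,120))]: P('nail',a,T1,b,S1)
for a,b in [((410,112),(405,376)),((421,326),(374,175)),((42,114),(773,297)),((47,330),(725,107))]: P('stick',a,T2,b,S2)
for a,b in [((532,52),(270,494)),((757,92),(25,505)),((707,568),(86,50)),((472,527),(305,42))]: P('mat',a,T2,b,S2)
def fit(n,tops,scs,ta,tb,L=.2,W=.06):
    # order: top tl,tr,br,bl = (+x,+y),(+x,-y),(-x,-y),(-x,+y)
    loc=np.array([[L,W],[L,-W],[-L,-W],[-L,W]])/2
    def f(p):
        ca,sa=np.cos(p[3]),np.sin(p[3]);r=[]
        for i,l in enumerate(loc):
            X=[p[0]+ca*l[0]-sa*l[1],p[1]+sa*l[0]+ca*l[1],p[2]]
            r+=list(proj('top',X)-ta(tops[i]));r+=list(proj('scene',X)-tb(scs[i]))
        return r
    q=least_squares(f,[.5,0,.02,0],loss='soft_l1');print(n,q.x[:3].round(4),np.degrees(q.x[3]).round(2),np.array(q.fun).round(1))
fit('next',[(65,107),(174,98),(188,462),(78,472)],[(765,303),(683,332),(529,50),(617,22)],T1,S1)
fit('dry',[(86,31),(186,31),(201,362),(97,365)],[(748,355),(650,377),(580,80),(672,61)],T2,S2)
fit('fin',[(583,57),(692,57),(672,426),(558,421)],[(313,437),(207,450),(135,140),(235,122)],T1,S1)
fit('bar',[(590,70),(676,68),(682,222),(594,226)],[(298,402),(220,420),(177,291),(260,268)],T1,S1,.084,.046)
E
python3 m1.py
```

```text
cams [array([0.288, 0.023, 0.971]), array([ 1.076, -0.117,  1.188])]
nexttape [0.5817 0.3921 0.021 ] [0.3, 0.3]
nexttape [0.4975 0.3806 0.0219] [0.4, 0.4]
nexttape [0.4131 0.3694 0.0233] [0.8, 0.8]
drytape [ 0.6259 -0.0717  0.0526] [0.6, 0.6]
drytape [ 0.5401 -0.0766  0.0523] [0.2, 0.2]
drytape [ 0.4544 -0.0815  0.0517] [0.1, 0.1]
knob [0.47   0.1168 0.0909] [0.1, 0.1]
h+ [0.6053 0.1161 0.0692] [1.4, 1.4]
h- [0.5375 0.1137 0.0726] [2.7, 2.7]
nail [0.6399 0.1682 0.0233] [0.2, 0.2]
nail [0.6412 0.0683 0.0234] [0.2, 0.2]
nail [0.4045 0.1654 0.0248] [0.3, 0.3]
nail [0.4056 0.0657 0.0237] [0.2, 0.2]
stick [ 0.6038 -0.2381  0.0275] [1.1, 1.1]
stick [ 0.4731 -0.2427  0.0297] [0.6, 0.6]
stick [ 0.5948 -0.0191  0.027 ] [0.3, 0.3]
stick [ 0.4643 -0.0249  0.0259] [0.1, 0.1]
mat [ 0.6522 -0.3218  0.0056] [0.3, 0.3]
mat [ 0.632  -0.4604  0.0042] [0.9, 0.9]
mat [ 0.3384 -0.4169  0.0056] [0.2, 0.2]
mat [ 0.3583 -0.2789  0.0057] [0.3, 0.3]
next [0.4977 0.3804 0.0197] 7.45 [-0.8 -0.2  2.1  0.5  0.2 -0.5 -1.6  0.7  1.1  0.5 -0.4 -0.5 -0.6  0.8
  0.2  0. ]
dry [ 0.5404 -0.0765  0.0513] 3.1 [-0.6 -0.2  0.6  0.6 -0.  -0.7 -1.   1.1  0.2  0.8 -0.7 -0.3 -0.2  0.7
  0.5 -0.7]
fin [0.5278 0.1172 0.0327] -0.95 [-0.4 -1.1  0.5 -0.   0.4  0.3 -0.2  1.1 -0.   0.4 -0.5 -0.6 -0.6  0.3
 -0.3  0.2]
bar [0.5732 0.1138 0.0472] 3.71 [-0.4  0.   0.6  0.3  0.1 -0.1 -0.4  0.7 -0.5  0.1 -0.8 -1.2 -0.7 -0.2
 -1.8  0.1]
```

```bash
cat > go.py <<'E'
import sys
from h import *
# usage: go.py x y z yaw -> shift/turn in tool axes
def need(x,y,z,yaw):
    o=bot.get_obs();R=Rn.from_euler('xyz',o['tcp_rot'],degrees=True)
    d=R.inv().apply(np.array([x,y,z])-o['ee_pos'])
    t=(R.inv()*Rn.from_euler('xyz',[180,0,yaw],degrees=True)).as_rotvec()
    print('t',round(o['time'],2),'pos',o['ee_pos'].round(4),'rot',o['tcp_rot'].round(2),'F',o['wrist_force'].round(1),'op',round(o['opening'],4))
    print('shift',d.round(4),'turn',t.round(4),'|d|',np.linalg.norm(d).round(3))
need(*map(float,sys.argv[1:5]))
E
python3 go.py .47 .115 .23 90
```

```text
t 0.15 pos [0.1587 0.5264 0.2307] rot [1.800e+02 6.000e-02 7.322e+01] F [0.2 0.1 0. ] op 0.0855
shift [-0.3041  0.4168  0.0011] turn [-1.000e-04  1.000e-03 -2.928e-01] |d| 0.516
```

```bash
python3 -m creep '[[-0.028,0.038,0,0,0,-0.06,1],[-0.056,0.076,0,0,0,-0.12,1],[-0.084,0.115,0,0,0,-0.18,1],[-0.112,0.153,0,0,0,-0.24,1],[-0.14,0.192,0,0,0,-0.293,1],[-0.168,0.23,0,0,0,-0.293,1],[-0.196,0.268,0,0,0,-0.293,1],[-0.224,0.307,0,0,0,-0.293,1]]' 30; python3 go.py .47 .115 .23 90
```

```text
time: 0.95
ee_pos: [0.3887, 0.2218, 0.2313]
tcp_rot: [180.0, -0.0, 90.0]
wrist_force: [0.2, 1.7, 0.1]
opening: 0.0855
t 0.95 pos [0.3887 0.2218 0.2313] rot [ 1.7999e+02 -1.0000e-02  9.0030e+01] F [0.2 1.7 0.1] op 0.0855
shift [-0.1068  0.0813  0.0013] turn [ 0.0002 -0.0002  0.0004] |d| 0.134
```

```bash
python3 -m creep '[[-0.03,0.023,0,0,0,0,1],[-0.065,0.05,0,0,0,0,1],[-0.107,0.08,0,0,0,0,1],[-0.107,0.08,0,0,0,0,1],[-0.107,0.08,0,0,0,0,1]]'; cat > w.py <<'E'
import sys,json
from h import *
n=sys.argv[1]
im,o=shot('wrist',n); json.dump({k:list(o[k]) for k in('ee_pos','tcp_rot')},open(f'pics/{n}.json','w')); print(o['ee_pos'],o['tcp_rot'])
E
python3 w.py w1
```

```text
time: 1.45
ee_pos: [0.4683, 0.1155, 0.2308]
tcp_rot: [-179.9, 0.0, 89.8]
wrist_force: [-0.0, 1.0, 0.6]
opening: 0.0857
[0.46827915 0.11551547 0.2307852 ] [-1.79931642e+02  5.16787031e-03  8.98463431e+01]
```

View pics/w1.png

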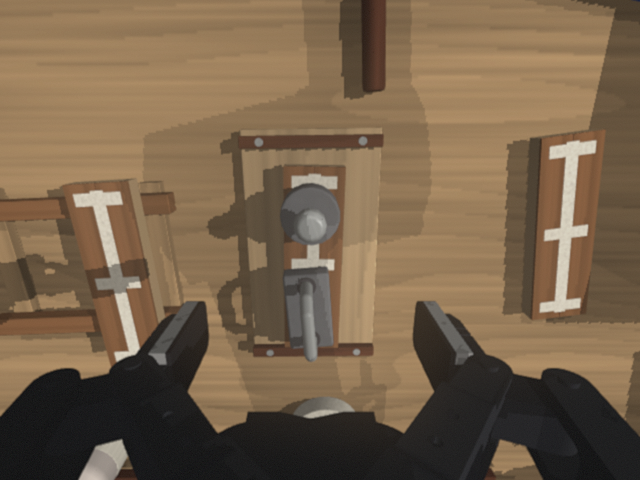

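Wrist view: round weight knob at (312,225), bar handle from about (307,283) to (312,353), both on the finished panel. The next panel is on the right at (567,232). I'll take a second wrist view for height.

```bash
python3 -m creep '[[-0.02,0.04,0.01,0,0,0,1],[-0.04,0.08,0.02,0,0,0,1],[-0.04,0.1,0.03,0,0,0,1],[-0.04,0.1,0.03,0,0,0,1],[-0.04,0.1,0.03,0,0,0,1]]'; python3 w.py w2; python3 - <<'E'
from h import *
a=cv2.imread('pics/w1.png');b=cv2.imread('pics/w2.png')
crop(a,220,120,180,250,2.4,'w1c'); cv2.imwrite
crop(b,220,0,260,250,2.4,'w2c')
x=cv2.imread('pics/w1c.png');y=cv2.imread('pics/w2c.png')
print(x.shape,y.shape)
E
```

```text
time: 2.0
ee_pos: [0.5673, 0.0779, 0.201]
tcp_rot: [-179.9, -0.0, 90.1]
wrist_force: [-0.9, -0.6, 0.0]
opening: 0.0859
[0.56733367 0.07792885 0.20099103] [-1.79923075e+02 -2.81545064e-03  9.01130011e+01]
(600, 432, 3) (600, 624, 3)
```

View pics/w2.png

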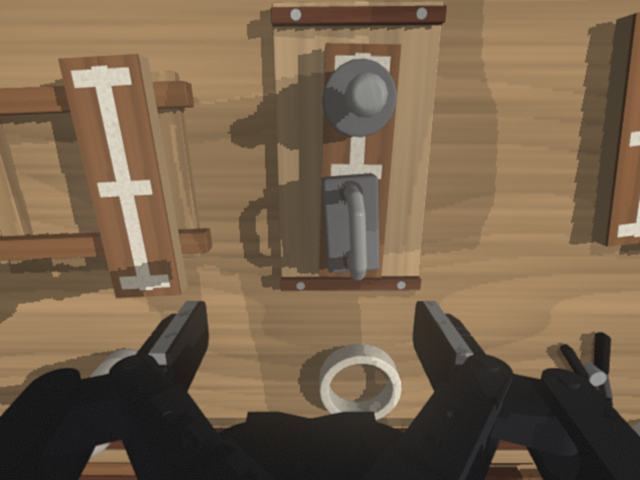

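View pics/w1c.png

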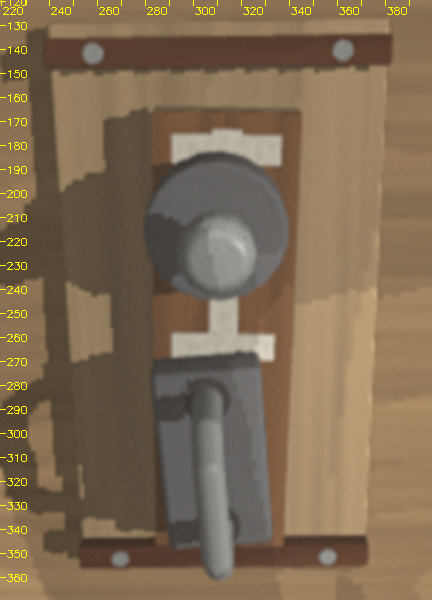

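View pics/w2c.png

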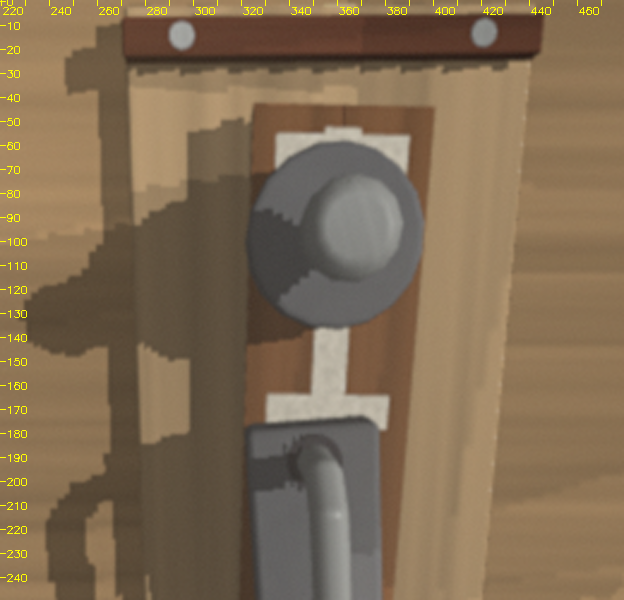

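```bash
cat > m2.py <<'E'
from h import *
import json
o1=json.load(open('pics/w1.json'));o2=json.load(open('pics/w2.json'))
A=lambda p:(p[0]/2.4+220-.5,p[1]/2.4+120-.5)
B=lambda p:(p[0]/2.4+220-.5,p[1]/2.4-.5)
P=lambda n,a,b:print(n,*tri(('wrist',a,o1),('wrist',b,o2)))
P('knob',A((220,253)),B((352,227)))
P('puck',A((216.5,226)),B((335,233)))
P('bc-+?',A((153,365)),B((247,426)));P('bc',A((257,355)),B((376,417)))
P('bc far',A((271,540)),(380,267));P('hend',A((218,570)),(359,273));P('hnear',A((207,392)),B((315,462)))
for a,b in [((93,53),(181,34)),((343,49),(484,33))]: P('nail',A(a),B(b))
P('nail',A((120,558)),(300,285.5));P('nail',A((328,556)),(401,285.5))
P('pan',A((154,108)),B((253,104)));P('pan',A((301,111)),B((434,106)))
for uv in [(352,200),(354,230),(358,262)]: print('h92',at('wrist',uv,.098-.006,o2).round(4))
for uv in [(208,430),(213,490),(218,550)]: print('h92',at('wrist',A(uv),.092,o1).round(4))
E
python3 m2.py
```

```text
knob [0.4702 0.1155 0.0892] [0.5, 0.5]
puck [0.469  0.1147 0.0551] [0.0, 0.0]
bc-+? [0.5316 0.0879 0.0442] [0.0, 0.0]
bc [0.528  0.1324 0.0432] [1.0, 1.0]
bc far [0.6072 0.1381 0.0589] [0.4, 0.4]
hend [0.5995 0.1153 0.0902] [0.4, 0.4]
hnear [0.5436 0.1113 0.0461] [0.9, 0.9]
nail [0.4054 0.0654 0.0237] [0.2, 0.2]
nail [0.4043 0.1657 0.022 ] [0.2, 0.2]
nail [0.643  0.0674 0.0206] [0.2, 0.2]
nail [0.6432 0.1689 0.0194] [0.4, 0.4]
pan [0.4268 0.0894 0.027 ] [0.2, 0.2]
pan [0.4279 0.1487 0.0309] [0.2, 0.2]
h92 [0.5416 0.1079 0.092 ]
h92 [0.5643 0.1102 0.092 ]
h92 [0.5898 0.1143 0.092 ]
h92 [0.5373 0.1114 0.092 ]
h92 [0.5624 0.1132 0.092 ]
h92 [0.5888 0.115  0.092 ]
```

```bash
python3 go.py .572 .113 .073 94.5
```

```text
t 2.05 pos [0.5672 0.0779 0.2017] rot [-1.7999e+02 -1.0000e-02  9.0120e+01] F [ 0.   0.  -0.4] op 0.0859
shift [0.0351 0.0049 0.1287] turn [-0.0002 -0.0002 -0.0765] |d| 0.133
```

```bash
python3 -m creep '[[0.02,0.003,0.02,0,0,-0.04,1],[0.035,0.005,0.05,0,0,-0.0765,1],[0.035,0.005,0.085,0,0,-0.0765,1],[0.035,0.005,0.11,0,0,-0.0765,1],[0.035,0.005,0.127,0,0,-0.0765,1],[0.035,0.005,0.127,0,0,-0.0765,1]]' 40; python3 w.py w3
```

```text
time: 2.65
ee_pos: [0.571, 0.1123, 0.0728]
tcp_rot: [-179.8, 0.0, 94.5]
wrist_force: [0.1, 0.1, -0.3]
opening: 0.0851
[0.57098564 0.11230552 0.0728327 ] [-1.79834603e+02  1.32326157e-02  9.44822192e+01]
```

View pics/w3.png

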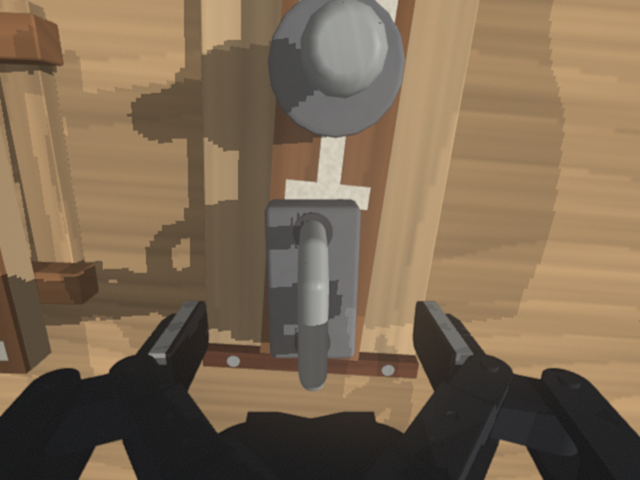

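The handle is vertical at column 314, between the fingers (middle about 311), so it is aligned. Closing.

```bash
python3 -m creep '[[0,0,0,0,0,0,0],[0,0,0,0,0,0,0],[0,0,0,0,0,0,0],[0,0,0,0,0,0,0],[0,0,0,0,0,0,0],[0,0,0,0,0,0,0],[0,0,0,0,0,0,0],[0,0,0,0,0,0,0]]' 60
```

```text
time: 3.5
ee_pos: [0.5732, 0.1119, 0.0747]
tcp_rot: [180.0, -0.0, 94.4]
wrist_force: [-1.0, 3.4, 5.1]
opening: 0.0102
```

```bash
python3 -m creep '[[0,0,-0.01,0,0,0,0],[0,0,-0.03,0,0,0,0],[0,0,-0.06,0,0,0,0],[0,0,-0.09,0,0,0,0],[0,0,-0.09,0,0,0,0],[0,0,-0.09,0,0,0,0]]'; python3 w.py w4;python3 go.py .495 -.3695 .16 90
```

```text
time: 4.1
ee_pos: [0.573, 0.1113, 0.1632]
tcp_rot: [-179.9, 0.0, 94.4]
wrist_force: [0.1, 0.2, -6.7]
opening: 0.01
[0.57297081 0.11128422 0.16317028] [-1.79948262e+02  2.76407020e-02  9.43821276e+01]
t 4.15 pos [0.5724 0.1113 0.1621] rot [-1.7984e+02  3.0000e-02  9.4380e+01] F [-0.6 -0.1 -8.4] op 0.0099
shift [-0.4734 -0.1139  0.0027] turn [-0.0027  0.0007  0.0765] |d| 0.487
```

View pics/w4.png

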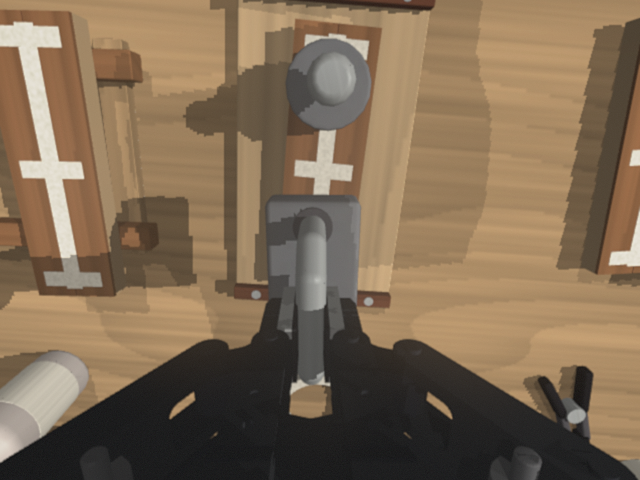

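Bar weight is held level at (313,250). Carrying it to the mat.

```bash
python3 -m creep '[[-0.015,-0.004,0,0,0,0,0],[-0.04,-0.01,0,0,0,0,0],[-0.075,-0.018,0,0,0,0,0],[-0.115,-0.028,0,0,0,0,0],[-0.155,-0.037,0,0,0,0,0],[-0.195,-0.047,0,0,0,0,0],[-0.235,-0.057,0,0,0,0,0],[-0.275,-0.066,0,0,0,0,0]]' && python3 -m creep '[[-0.04,-0.01,0,0,0,0,0],[-0.08,-0.019,0,0,0,0,0],[-0.115,-0.028,0,0,0,0,0],[-0.145,-0.035,0,0,0,0,0],[-0.17,-0.041,0,0,0,0,0],[-0.19,-0.046,0.0,0,0,0,0],[-0.199,-0.048,0.01,0,0,0,0],[-0.199,-0.048,0.02,0,0,0,0]]'; python3 w.py w5; python3 go.py .495 -.3695 .048 94.4
```

```text
time: 4.95
ee_pos: [0.5266, -0.1696, 0.1624]
tcp_rot: [-179.8, -0.0, 94.4]
wrist_force: [0.8, 0.0, -7.1]
opening: 0.0095
time: 5.75
ee_pos: [0.4946, -0.3706, 0.1419]
tcp_rot: [-179.9, -0.1, 94.3]
wrist_force: [-0.0, 0.5, -7.9]
opening: 0.0097
[ 0.49460105 -0.37058377  0.1419164 ] [-1.79895624e+02 -7.43211773e-02  9.42947370e+01]
t 5.8 pos [ 0.4944 -0.3692  0.1399] rot [-179.79   -0.2    94.34] F [  0.1   0.9 -10.4] op 0.01
shift [-0.0007  0.0009  0.0919] turn [-0.0037 -0.0035 -0.001 ] |d| 0.092
```

View pics/w5.png

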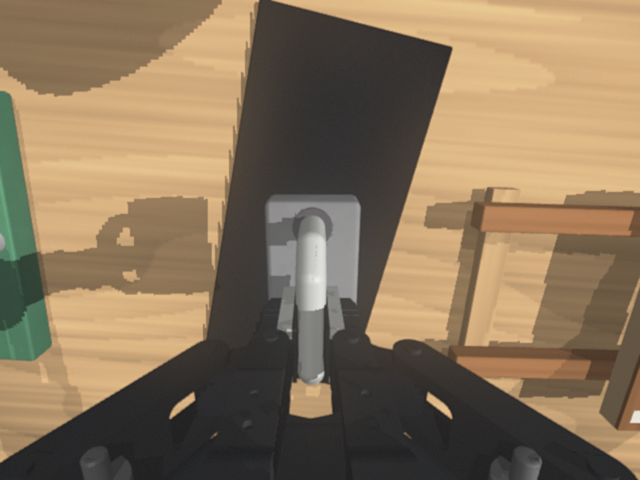

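The bar hangs over the middle of the mat. Lowering it.

```bash
python3 -m creep '[[0,0,0.025,0,0,0,0],[0,0,0.055,0,0,0,0],[0,0,0.075,0,0,0,0],[0,0,0.084,0,0,0,0],[0,0,0.087,0,0,0,0],[0,0,0.089,0,0,0,0],[0,0,0.090,0,0,0,0],[0,0,0.090,0,0,0,0]]'; python3 -m creep '[[0,0,0.001,0,0,0,0],[0,0,0.001,0,0,0,0]]'
```

```text
time: 6.6
ee_pos: [0.4961, -0.37, 0.0552]
tcp_rot: [179.9, 0.1, 94.4]
wrist_force: [-0.2, -0.0, -8.5]
opening: 0.0095
time: 6.8
ee_pos: [0.4958, -0.3699, 0.0536]
tcp_rot: [180.0, 0.0, 94.4]
wrist_force: [-0.5, -0.5, -7.2]
opening: 0.0101
```

```bash
python3 -m creep '[[0,0,0.003,0,0,0,0],[0,0,0.004,0,0,0,0],[0,0,0.004,0,0,0,0]]'; python3 -m creep '[[0,0,0.001,0,0,0,0],[0,0,0.002,0,0,0,0],[0,0,0.002,0,0,0,0]]'
```

```text
time: 7.1
ee_pos: [0.4956, -0.3697, 0.049]
tcp_rot: [-180.0, -0.0, 94.4]
wrist_force: [0.4, -0.2, -7.6]
opening: 0.0102
time: 7.4
ee_pos: [0.4958, -0.3697, 0.0487]
tcp_rot: [180.0, 0.0, 94.4]
wrist_force: [-3.6, 3.5, 4.5]
opening: 0.01
```

```bash
python3 -m creep '[[0,0,0,0,0,0,0.3],[0,0,0,0,0,0,0.8],[0,0,0,0,0,0,0.8],[0,0,0,0,0,0,0.8],[0,0,-0.02,0,0,0,0.8],[0,0,-0.06,0,0,0,1],[0,0,-0.11,0,0,0,1],[0,0,-0.12,0,0,0,1]]'; python3 w.py w6; python3 go.py .4705 .1155 .15 90
```

```text
time: 8.2
ee_pos: [0.4972, -0.3709, 0.1737]
tcp_rot: [179.6, 0.3, 94.4]
wrist_force: [0.0, -0.6, 0.5]
opening: 0.0853
[ 0.49715181 -0.37091705  0.17370959] [179.64791564   0.30958639  94.39165407]
t 8.25 pos [ 0.4971 -0.3709  0.1728] rot [179.67   0.29  94.39] F [-0.8  0.4  1.2] op 0.0854
shift [0.4871 0.0106 0.0204] turn [0.006  0.0049 0.0767] |d| 0.488
```

View pics/w6.png

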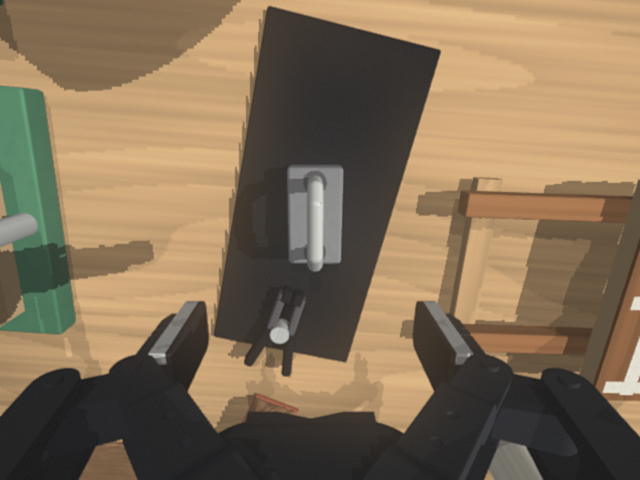

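The bar stands on the mat at (315,215), clear of the clamp at (280,330). Next, the round weight.

```bash
python3 -m creep '[[0.03,0.001,0,0,0,0,1],[0.075,0.002,0,0,0,0,1],[0.125,0.003,0,0,0,0,1],[0.175,0.004,0,0,0,0,1],[0.225,0.005,0,0,0,0,1],[0.275,0.006,0,0,0,0,1],[0.325,0.007,0,0,0,0,1],[0.375,0.008,0,0,0,0,1]]' && python3 -m creep '[[0.045,0.001,0,0,0,0,1],[0.08,0.002,0,0,0,0,1],[0.105,0.002,0,0,0,0,1],[0.112,0.002,0.02,0,0,0,1],[0.112,0.002,0.02,0,0,0,1]]';  python3 go.py .4703 .1155 .069 94.4
```

```text
time: 9.05
ee_pos: [0.4742, 0.0065, 0.1662]
tcp_rot: [-180.0, -0.0, 94.4]
wrist_force: [1.8, -0.2, -0.5]
opening: 0.0853
time: 9.55
ee_pos: [0.4669, 0.1173, 0.1442]
tcp_rot: [-179.8, 0.0, 94.5]
wrist_force: [0.9, -0.0, -0.9]
opening: 0.0857
t 9.55 pos [0.4669 0.1173 0.1442] rot [-1.7976e+02  4.0000e-02  9.4520e+01] F [ 0.9 -0.  -0.9] op 0.0857
shift [-0.002   0.0035  0.0751] turn [-0.0043  0.0007  0.002 ] |d| 0.075
```

```bash
python3 -m creep '[[-0.002,0.003,0.02,0,0,0,1],[-0.002,0.003,0.05,0,0,0,1],[-0.002,0.003,0.07,0,0,0,1],[-0.002,0.003,0.075,0,0,0,1],[-0.002,0.003,0.075,0,0,0,1]]'; python3 w.py w7;python3 go.py .4703 .1155 .069 94.4
```

```text
time: 10.05
ee_pos: [0.4711, 0.1141, 0.072]
tcp_rot: [-179.9, 0.0, 94.4]
wrist_force: [0.2, 0.1, 0.1]
opening: 0.0852
[0.47112664 0.11407383 0.07195092] [-1.79919503e+02  1.69229017e-02  9.43521859e+01]
t 10.1 pos [0.4717 0.1143 0.073 ] rot [179.98   0.    94.36] F [ 0.4  0.1 -0.1] op 0.0854
shift [ 0.0013 -0.0013  0.004 ] turn [ 0.0003  0.     -0.0007] |d| 0.004
```

View pics/w7.png

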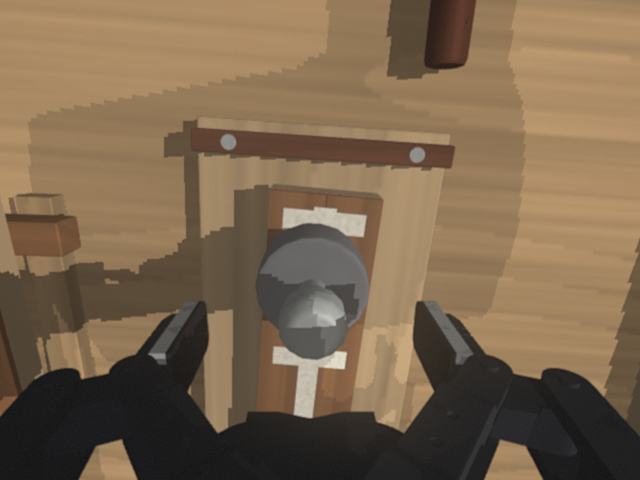

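The knob is centred at column 312, between the pads. Closing.

```bash
python3 -m creep '[[0,0,0.003,0,0,0,0],[0,0,0.003,0,0,0,0],[0,0,0.003,0,0,0,0],[0,0,0.003,0,0,0,0],[0,0,0.003,0,0,0,0],[0,0,0.003,0,0,0,0],[0,0,0.003,0,0,0,0]]' 60; python3 -m creep '[[0,0,0,0,0,0,0]]';
```

```text
time: 10.8
ee_pos: [0.4717, 0.115, 0.0699]
tcp_rot: [180.0, -0.0, 94.4]
wrist_force: [-2.0, 1.4, 6.0]
opening: 0.0254
time: 10.9
ee_pos: [0.4717, 0.1149, 0.0699]
tcp_rot: [180.0, -0.0, 94.4]
wrist_force: [-2.5, 0.9, 3.9]
opening: 0.0256
```

```bash
python3 -m creep '[[0,0,-0.01,0,0,0,0],[0,0,-0.03,0,0,0,0],[0,0,-0.06,0,0,0,0],[0,0,-0.09,0,0,0,0],[0,0,-0.09,0,0,0,0]]'; python3 go.py .394 -.354 .16 94.4
```

```text
time: 11.4
ee_pos: [0.4729, 0.115, 0.1629]
tcp_rot: [179.7, -0.0, 94.4]
wrist_force: [0.6, 0.4, -7.3]
opening: 0.0252
t 11.4 pos [0.4729 0.115  0.1629] rot [ 1.7972e+02 -3.0000e-02  9.4390e+01] F [ 0.6  0.4 -7.3] op 0.0252
shift [-0.4616 -0.1146  0.002 ] turn [ 0.0049 -0.0006 -0.0001] |d| 0.476
```

```bash
python3 -m creep '[[-0.015,-0.004,0,0,0,0,0],[-0.04,-0.01,0,0,0,0,0],[-0.075,-0.019,0,0,0,0,0],[-0.115,-0.029,0,0,0,0,0],[-0.155,-0.039,0,0,0,0,0],[-0.195,-0.049,0,0,0,0,0],[-0.235,-0.059,0,0,0,0,0],[-0.275,-0.068,0,0,0,0,0]]' && python3 -m creep '[[-0.04,-0.01,0,0,0,0,0],[-0.08,-0.019,0,0,0,0,0],[-0.115,-0.028,0,0,0,0,0],[-0.145,-0.035,0,0,0,0,0],[-0.17,-0.042,0,0,0,0,0],[-0.186,-0.046,0.0,0,0,0,0],[-0.187,-0.046,0.0,0,0,0,0]]'; python3 w.py w8; python3 go.py .394 -.354 .044 94.4
```

```text
time: 12.2
ee_pos: [0.4229, -0.1664, 0.1572]
tcp_rot: [-179.8, -0.1, 94.4]
wrist_force: [1.8, -0.0, -6.6]
opening: 0.0253
time: 12.9
ee_pos: [0.3919, -0.3559, 0.1574]
tcp_rot: [-179.9, -0.1, 94.3]
wrist_force: [-0.0, 1.1, -6.9]
opening: 0.0254
[ 0.39193148 -0.35590442  0.15739719] [-1.79875899e+02 -9.57829002e-02  9.42701127e+01]
t 12.95 pos [ 0.3923 -0.355   0.1578] rot [-1.799e+02 -1.100e-01  9.431e+01] F [-0.1  0.9 -6.3] op 0.0253
shift [0.0007 0.0019 0.1138] turn [-0.0017 -0.0019 -0.0016] |d| 0.114
```

View pics/w8.png

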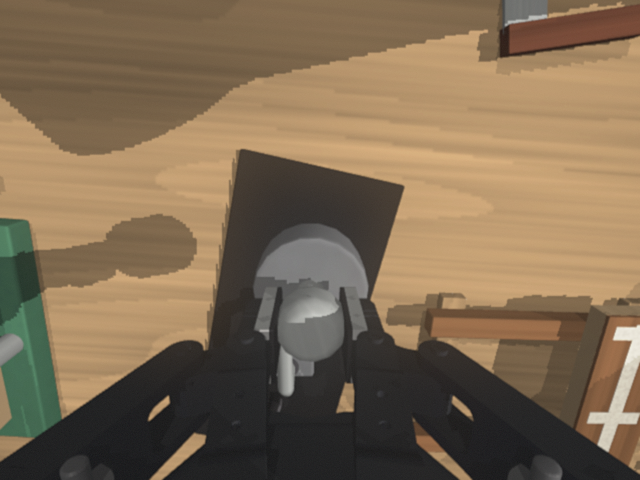

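The puck hangs level over the near end of the mat. Lowering it.

```bash
python3 -m creep '[[0,0,0.025,0,0,0,0],[0,0,0.06,0,0,0,0],[0,0,0.09,0,0,0,0],[0,0,0.104,0,0,0,0],[0,0,0.108,0,0,0,0],[0,0,0.110,0,0,0,0],[0,0,0.111,0,0,0,0],[0,0,0.111,0,0,0,0]]'; python3 -m creep '[[0,0,0.002,0,0,0,0],[0,0,0.002,0,0,0,0]]'
```

```text
time: 13.75
ee_pos: [0.3938, -0.3551, 0.0496]
tcp_rot: [179.9, 0.1, 94.4]
wrist_force: [-1.3, 0.2, -6.3]
opening: 0.0256
time: 13.95
ee_pos: [0.3934, -0.3548, 0.0465]
tcp_rot: [180.0, 0.0, 94.4]
wrist_force: [-0.3, -0.6, -7.6]
opening: 0.0253
```

```bash
python3 -m creep '[[0,0,0.002,0,0,0,0],[0,0,0.003,0,0,0,0],[0,0,0.003,0,0,0,0]]';python3 -m creep '[[0,0,0.001,0,0,0,0],[0,0,0.001,0,0,0,0]]'
```

```text
time: 14.25
ee_pos: [0.3934, -0.3549, 0.044]
tcp_rot: [180.0, 0.0, 94.4]
wrist_force: [-1.8, 1.0, 1.0]
opening: 0.0253
time: 14.45
ee_pos: [0.3935, -0.3549, 0.044]
tcp_rot: [179.9, 0.1, 94.4]
wrist_force: [-4.5, 3.8, 10.0]
opening: 0.0253
```

```bash
python3 -m creep '[[0,0,0,0,0,0,0.6],[0,0,0,0,0,0,0.9],[0,0,0,0,0,0,0.9],[0,0,0,0,0,0,0.9],[0,0,-0.02,0,0,0,1],[0,0,-0.06,0,0,0,1],[0,0,-0.11,0,0,0,1],[0,0,-0.13,0,0,0,1]]'; python3 w.py w9; python3 go.py .525 .117 .16 90; python3 - <<'E'
from h import *
shot('top','top1');im,_=shot('scene','scene1')
E
```

```text
time: 15.25
ee_pos: [0.3941, -0.3554, 0.1769]
tcp_rot: [179.8, 0.2, 94.4]
wrist_force: [0.9, -0.5, 0.6]
opening: 0.0857
[ 0.3940881  -0.35543031  0.1769317 ] [179.79274791   0.21648493  94.392963  ]
t 15.3 pos [ 0.3946 -0.3559  0.1787] rot [179.7    0.32  94.39] F [-0.9  0.5  2. ] op 0.0857
shift [0.4616 0.1662 0.017 ] turn [0.0055 0.0053 0.0767] |d| 0.491
```

View pics/w9.png

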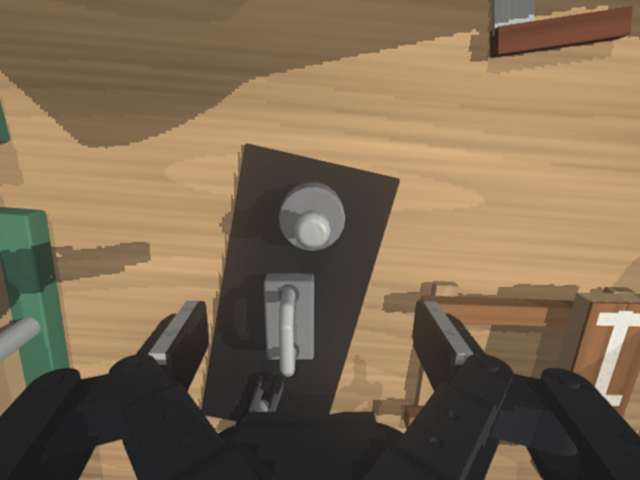

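View pics/top1.png

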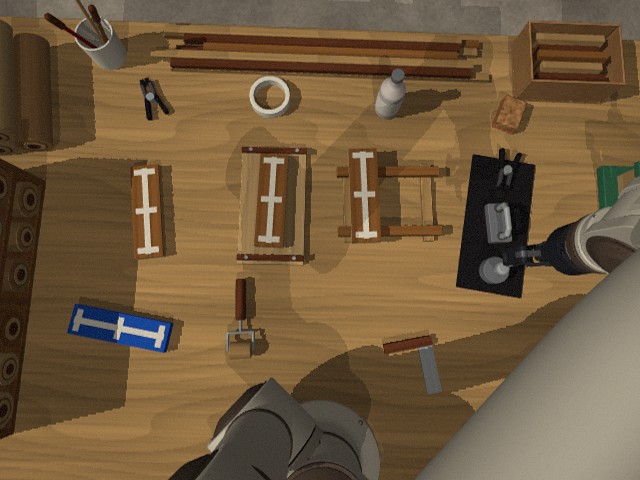

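Both weights stand released on the mat (wrist view: round at (312,220), bar at (289,320)). The finished panel is now free at (270,200) in the top view, so I'll measure it again.

```bash
python3 - <<'E'
from h import *
crop(cv2.imread('pics/top1.png'),230,140,90,130,4.5,'t3'); crop(cv2.imread('pics/scene1.png'),315,215,105,125,4.7,'s3')
a=cv2.imread('pics/t3.png');b=cv2.imread('pics/s3.png');h=max(len(a),len(b))
o=np.zeros((h,a.shape[1]+b.shape[1],3),np.uint8);o[:len(a),:a.shape[1]]=a;o[:len(b),a.shape[1]:]=b;cv2.imwrite('pics/ts3.png',o);print(a.shape)
E
```

```text
(585, 405, 3)
```

View pics/ts3.png

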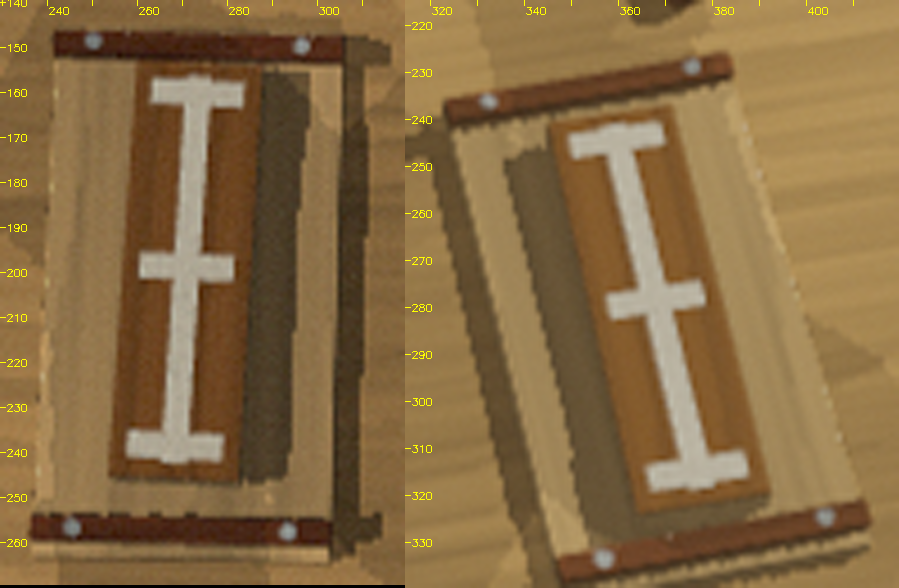

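```bash
cat > m3.py <<'E'
exec(open('m1.py').read().split("print('cams'")[0])
src=open('m1.py').read(); exec(src[src.index('def P('):src.index('for i,(a,b)')]); exec(src[src.index('def fit'):src.index("fit('next'")])
E
python3 - <<'E'
exec(open('m3.py').read())
T3=c((230,140),4.5);S3=c((315,215),4.7)
for a,b in [((197,93),(293,470)),((186,267),(250,300)),((175,445),(212,141))]: P('tape',a,T3,b,S3)
fit('fin',[(136,65),(262,65),(242,482),(110,478)],[(365,492),(233,511),(140,124),(266,105)],T3,S3)
E
python3 go.py .528 .1175 .16 89
```

```text
tape [0.6122 0.1163 0.034 ] [0.2, 0.2]
tape [0.5275 0.1175 0.0335] [0.0, 0.0]
tape [0.4432 0.119  0.0333] [0.4, 0.4]
fin [0.527  0.1171 0.0318] -0.58 [-0.1 -0.7  0.3 -0.1 -0.   0.6 -0.1  0.6 -0.4  0.2 -0.2 -0.2 -0.1 -0.1
 -0.5 -0.2]
t 15.4 pos [ 0.3938 -0.3552  0.1736] rot [1.7989e+02 1.1000e-01 9.4390e+01] F [ 0.3 -0.6 -1. ] op 0.0856
shift [0.4611 0.1699 0.013 ] turn [0.002  0.0019 0.0941] |d| 0.492
```

```bash
python3 -m creep '[[0.03,0.011,0,0,0,0.02,1],[0.075,0.028,0,0,0,0.05,1],[0.12,0.044,0,0,0,0.09,1],[0.165,0.061,0,0,0,0.09,1],[0.21,0.077,0,0,0,0.09,1],[0.255,0.094,0,0,0,0.09,1],[0.3,0.11,0,0,0,0.09,1],[0.345,0.127,0,0,0,0.09,1]]';  python3 go.py .527 .1172 .12 89.2
```

```text
time: 16.2
ee_pos: [0.4929, 0.001, 0.1705]
tcp_rot: [-179.9, 0.0, 89.2]
wrist_force: [0.2, -1.4, 0.5]
opening: 0.0856
t 16.2 pos [0.4929 0.001  0.1705] rot [-1.7988e+02  1.0000e-02  8.9240e+01] F [ 0.2 -1.4  0.5] op 0.0856
shift [0.1166 0.0326 0.0505] turn [-0.0021  0.0001  0.0007] |d| 0.131
```

```bash
python3 -m creep '[[0.04,0.011,0,0,0,0,1],[0.08,0.022,0,0,0,0,1],[0.105,0.03,0.01,0,0,0,1],[0.117,0.033,0.03,0,0,0,1],[0.117,0.033,0.06,0,0,0,1],[0.117,0.033,0.08,0,0,0,1],[0.117,0.033,0.08,0,0,0,1]]';python3 w.py w10;  python3 go.py .527 .1172 .008 89.2
```

```text
time: 16.9
ee_pos: [0.5255, 0.1153, 0.0875]
tcp_rot: [-179.6, 0.1, 89.3]
wrist_force: [0.2, -0.7, 0.6]
opening: 0.085
[0.525458   0.11527364 0.08753416] [-1.79585205e+02  9.52683458e-02  8.92614089e+01]
t 16.95 pos [0.5264 0.1153 0.0898] rot [-1.7974e+02  6.0000e-02  8.9250e+01] F [-0.6  0.4  0.1] op 0.0857
shift [0.002  0.0009 0.0818] turn [-0.0045  0.001   0.0008] |d| 0.082
```

View pics/w10.png

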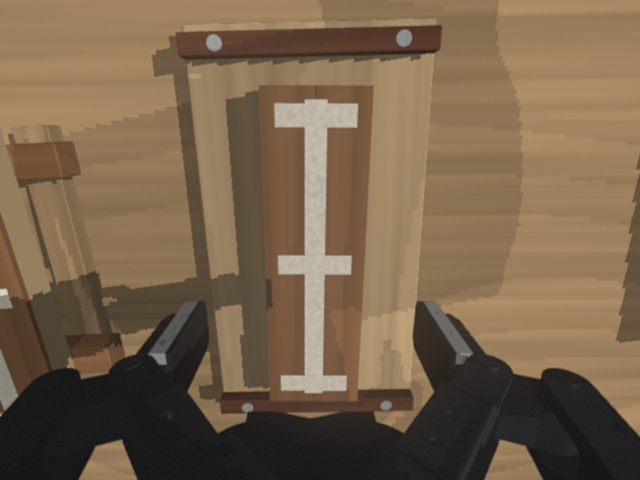

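The panel is straight between the fingers, its axis at column 315 against a finger middle of 311. Descending with 2 mm of correction.

```bash
python3 -m creep '[[0.002,0.001,0.02,0,0,0,1],[0.002,0.001,0.045,0,0,0,1],[0.002,0.001,0.065,0,0,0,1],[0.002,0.001,0.072,0,0,0,1],[0.002,0.001,0.077,0,0,0,1],[0.002,0.001,0.079,0,0,0,1],[0.002,0.001,0.079,0,0,0,1]]';python3 w.py w11
```

```text
time: 17.65
ee_pos: [0.5295, 0.1177, 0.0141]
tcp_rot: [179.9, -0.0, 89.2]
wrist_force: [0.7, 0.5, -0.3]
opening: 0.0853
[0.52950217 0.1176598  0.0141327 ] [ 1.79935859e+02 -1.36247609e-02  8.92349139e+01]
```

View pics/w11.png

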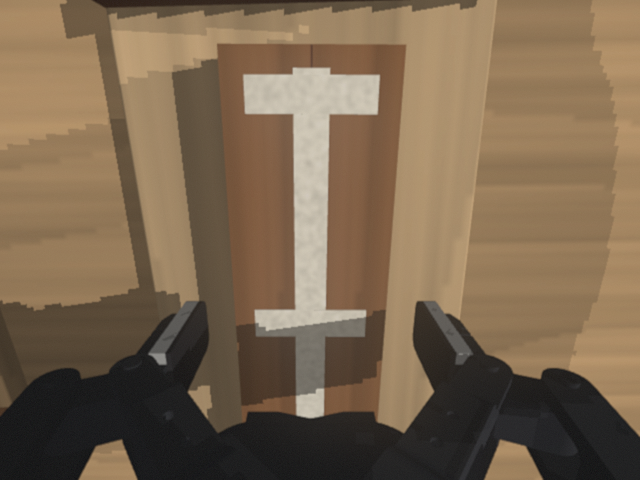

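```bash
python3 -m creep '[[0,0,0.003,0,0,0,0.75],[0,0,0.004,0,0,0,0.5],[0,0,0.004,0,0,0,0.5],[0,0,0.004,0,0,0,0.5],[0,0,0.004,0,0,0,0.5],[0,0,0.004,0,0,0,0.5]]' 40; python3 w.py w12
```

```text
time: 18.3
ee_pos: [0.5291, 0.1176, 0.0096]
tcp_rot: [180.0, -0.0, 89.2]
wrist_force: [-1.0, -0.4, 5.9]
opening: 0.0587
[0.52914375 0.11760172 0.0096183 ] [ 1.79977675e+02 -1.87403621e-03  8.92378763e+01]
```

View pics/w12.png

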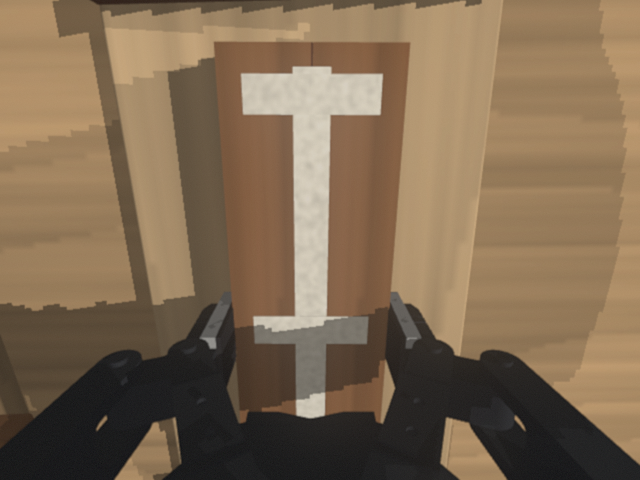

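Gripped at 58.7 mm. Lifting and checking.

```bash
python3 -m creep '[[0,0,-0.01,0,0,0,0.5],[0,0,-0.03,0,0,0,0.5],[0,0,-0.06,0,0,0,0.5],[0,0,-0.1,0,0,0,0.5],[0,0,-0.13,0,0,0,0.5],[0,0,-0.13,0,0,0,0.5],[0,0,-0.13,0,0,0,0.5]]'; python3 w.py w13;  python3 go.py .536 -.187 .14 92.4
```

```text
time: 19.05
ee_pos: [0.5292, 0.1177, 0.1397]
tcp_rot: [180.0, -0.0, 89.2]
wrist_force: [0.6, 0.2, -2.6]
opening: 0.059
[0.52923383 0.11766984 0.13965863] [ 1.79952094e+02 -1.25679842e-02  8.92405439e+01]
t 19.1 pos [0.5287 0.1175 0.1385] rot [-1.7994e+02  1.0000e-02  8.9240e+01] F [ 0.   0.1 -2.4] op 0.0594
shift [-0.3044  0.0113 -0.0014] turn [-0.001   0.0002 -0.0551] |d| 0.305
```

View pics/w13.png

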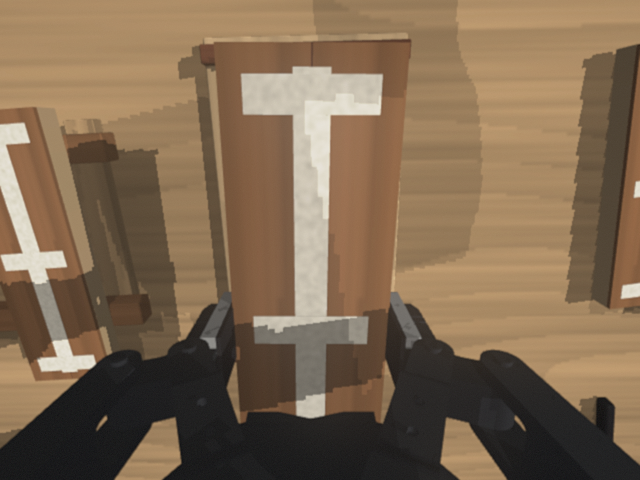

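Held level with no slip; the picture matches the one before the lift. Carrying it over the drying panel to the free place.

```bash
python3 -m creep '[[-0.015,0,0,0,0,0,0.5],[-0.045,0.002,0,0,0,-0.01,0.5],[-0.085,0.004,0,0,0,-0.025,0.5],[-0.13,0.006,0,0,0,-0.04,0.5],[-0.175,0.008,0,0,0,-0.055,0.5],[-0.22,0.01,0,0,0,-0.055,0.5],[-0.26,0.012,0,0,0,-0.055,0.5],[-0.29,0.013,0,0,0,-0.055,0.5]]'; python3 -m creep '[[-0.012,0,0,0,0,0,0.5],[-0.014,0,0,0,0,0,0.5],[-0.014,0,0,0,0,0,0.5]]'; python3 w.py w14;  python3 go.py .538 -.187 .028 92.4
```

```text
time: 19.9
ee_pos: [0.5368, -0.1755, 0.1378]
tcp_rot: [-179.9, -0.0, 92.3]
wrist_force: [1.4, -0.1, -1.2]
opening: 0.059
time: 20.2
ee_pos: [0.5383, -0.1862, 0.1386]
tcp_rot: [-179.9, -0.0, 92.4]
wrist_force: [-0.2, 0.6, -1.5]
opening: 0.0592
[ 0.53830128 -0.18621174  0.13862154] [-1.79934129e+02 -4.15319709e-02  9.23744528e+01]
t 20.25 pos [ 0.5385 -0.1857  0.1389] rot [-1.7996e+02 -4.0000e-02  9.2420e+01] F [ 0.1  0.1 -1.2] op 0.0588
shift [-0.0014 -0.0005  0.1109] turn [-0.0007 -0.0006  0.0004] |d| 0.111
```

View pics/w14.png

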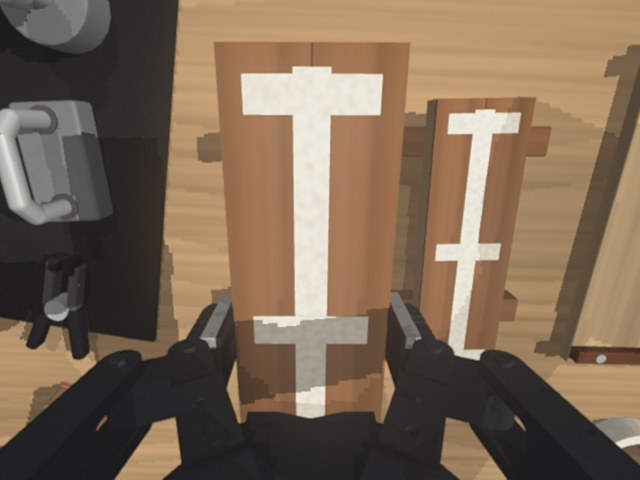

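The panel sits over both sticks, with the drying panel clear to its right at (475,230). Lowering.

```bash
python3 -m creep '[[-0.001,0,0.02,0,0,0,0.5],[-0.001,0,0.05,0,0,0,0.5],[-0.001,0,0.08,0,0,0,0.5],[-0.001,0,0.098,0,0,0,0.5],[-0.001,0,0.103,0,0,0,0.5],[-0.001,0,0.106,0,0,0,0.5],[-0.001,0,0.108,0,0,0,0.5],[-0.001,0,0.108,0,0,0,0.5]]'; python3 -m creep '[[0,0,0.001,0,0,0,0.5],[0,0,0.001,0,0,0,0.5]]'
```

```text
time: 21.05
ee_pos: [0.5394, -0.1874, 0.0323]
tcp_rot: [179.9, 0.0, 92.4]
wrist_force: [0.4, -0.6, -1.3]
opening: 0.0594
time: 21.25
ee_pos: [0.5391, -0.1877, 0.0308]
tcp_rot: [180.0, 0.0, 92.4]
wrist_force: [-0.0, -0.5, -0.7]
opening: 0.0593
```

```bash
python3 -m creep '[[0,0,0.001,0,0,0,0.5],[0,0,0.002,0,0,0,0.5],[0,0,0.002,0,0,0,0.5]]'; python3 -m creep '[[0,0,0.001,0,0,0,0.5],[0,0,0.001,0,0,0,0.5]]'
```

```text
time: 21.55
ee_pos: [0.5387, -0.1875, 0.0281]
tcp_rot: [-180.0, -0.0, 92.4]
wrist_force: [-0.6, -0.0, -1.5]
opening: 0.0593
time: 21.75
ee_pos: [0.5388, -0.1876, 0.0277]
tcp_rot: [180.0, 0.0, 92.4]
wrist_force: [-1.3, 0.6, 2.3]
opening: 0.0593
```

Contact. Releasing just wide enough and going straight up.

```bash
python3 -m creep '[[0,0,0,0,0,0,0.85],[0,0,0,0,0,0,0.85],[0,0,0,0,0,0,0.85],[0,0,-0.01,0,0,0,0.85],[0,0,-0.03,0,0,0,0.85],[0,0,-0.06,0,0,0,0.85],[0,0,-0.1,0,0,0,1],[0,0,-0.12,0,0,0,1]]'; python3 w.py w15;  python3 go.py .497 .3805 .15 97.5
```

```text
time: 22.55
ee_pos: [0.5396, -0.1878, 0.1516]
tcp_rot: [179.8, 0.1, 92.4]
wrist_force: [-0.1, -1.0, 0.4]
opening: 0.0851
[ 0.53957398 -0.18783237  0.15160376] [1.79778449e+02 8.84548901e-02 9.23880621e+01]
t 22.6 pos [ 0.5404 -0.1881  0.1541] rot [1.7961e+02 1.6000e-01 9.2390e+01] F [-1.  -0.6  1.7] op 0.0857
shift [ 0.5699 -0.0196  0.0024] turn [ 0.0068  0.0031 -0.0892] |d| 0.57
```

View pics/w15.png

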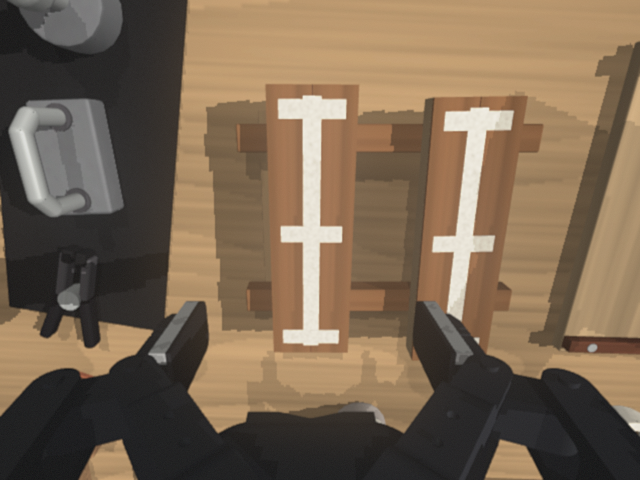

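The finished panel lies across both sticks (axis at column 312) with a wide gap to the drying panel. Now the next panel.

```bash
python3 -m creep '[[0.03,-0.001,0,0,0,0,1],[0.075,-0.002,0,0,0,-0.02,1],[0.125,-0.004,0,0,0,-0.04,1],[0.175,-0.006,0,0,0,-0.06,1],[0.225,-0.008,0,0,0,-0.08,1],[0.275,-0.01,0,0,0,-0.089,1],[0.325,-0.011,0,0,0,-0.089,1],[0.375,-0.013,0,0,0,-0.089,1]]'; python3 go.py .4977 .3805 .11 97.6
```

```text
time: 23.4
ee_pos: [0.5097, 0.1884, 0.148]
tcp_rot: [179.9, -0.0, 97.5]
wrist_force: [1.6, 0.1, -0.5]
opening: 0.0856
t 23.4 pos [0.5097 0.1884 0.148 ] rot [ 1.7994e+02 -1.0000e-02  9.7490e+01] F [ 1.6  0.1 -0.5] op 0.0856
shift [0.192  0.0131 0.038 ] turn [ 0.001  -0.0002 -0.002 ] |d| 0.196
```

```bash
python3 -m creep '[[0.045,0.003,0,0,0,0,1],[0.09,0.006,0.01,0,0,0,1],[0.13,0.009,0.02,0,0,0,1],[0.165,0.011,0.04,0,0,0,1],[0.187,0.013,0.06,0,0,0,1],[0.192,0.013,0.065,0,0,0,1],[0.192,0.013,0.065,0,0,0,1]]'; python3 w.py w16; python3 go.py .4977 .3805 .001 97.5
```

```text
time: 24.1
ee_pos: [0.4974, 0.3785, 0.0815]
tcp_rot: [-179.9, 0.1, 97.6]
wrist_force: [-1.1, -0.7, 0.0]
opening: 0.0855
[0.49738867 0.37854581 0.08153865] [-1.79909081e+02  5.92848109e-02  9.75558225e+01]
t 24.15 pos [0.498  0.3781 0.0827] rot [-1.7998e+02  2.0000e-02  9.7510e+01] F [0.6 0.2 0.4] op 0.0857
shift [0.0025 0.0001 0.0817] turn [-0.0003  0.0004  0.0001] |d| 0.082
```

View pics/w16.png

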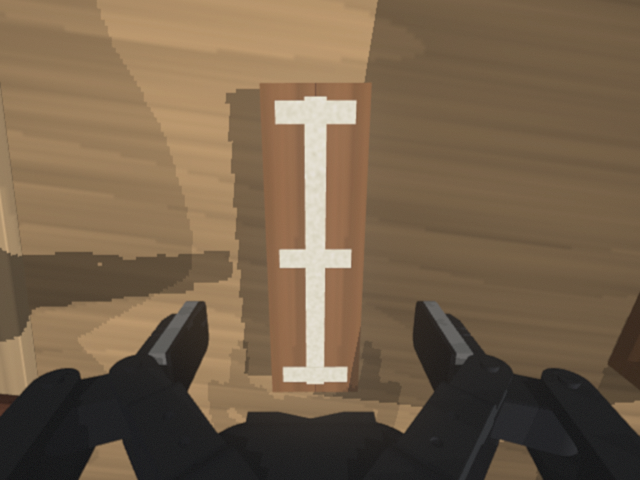

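This is the brown panel with the same tape pattern, aligned (axis at column 315). It is the next_panel, so I'm descending and closing.

```bash
python3 -m creep '[[0.002,0,0.02,0,0,0,1],[0.002,0,0.045,0,0,0,1],[0.002,0,0.065,0,0,0,1],[0.002,0,0.073,0,0,0,1],[0.002,0,0.077,0,0,0,1],[0.002,0,0.078,0,0,0,1],[0.002,0,0.078,0,0,0,1]]'; python3 go.py .4977 .3805 0 97.5
```

```text
time: 24.85
ee_pos: [0.4984, 0.3806, 0.0056]
tcp_rot: [179.9, -0.0, 97.5]
wrist_force: [-0.6, -0.1, 0.4]
opening: 0.0857
t 24.85 pos [0.4984 0.3806 0.0056] rot [ 1.7992e+02 -5.0000e-02  9.7470e+01] F [-0.6 -0.1  0.4] op 0.0857
shift [ 0.     -0.0007  0.0056] turn [ 0.0014 -0.0008 -0.0005] |d| 0.006
```

```bash
python3 -m creep '[[0,0,0.004,0,0,0,0.75],[0,0,0.006,0,0,0,0.5],[0,0,0.006,0,0,0,0.5],[0,0,0.006,0,0,0,0.5],[0,0,0.006,0,0,0,0.5],[0,0,0.006,0,0,0,0.5]]' 40; python3 w.py w17;  python3 -m creep '[[0,0,-0.01,0,0,0,0.5],[0,0,-0.03,0,0,0,0.5],[0,0,-0.06,0,0,0,0.5],[0,0,-0.1,0,0,0,0.5],[0,0,-0.13,0,0,0,0.5],[0,0,-0.13,0,0,0,0.5],[0,0,-0.13,0,0,0,0.5]]'; python3 w.py w18;  python3 go.py .523 .117 .13 90.7
```

```text
time: 25.45
ee_pos: [0.4979, 0.3806, -0.0012]
tcp_rot: [180.0, -0.0, 97.5]
wrist_force: [-0.7, -0.8, 5.7]
opening: 0.0591
[ 0.49794413  0.38058351 -0.00123651] [ 1.79967290e+02 -1.85851043e-02  9.74902134e+01]
time: 26.2
ee_pos: [0.4979, 0.3806, 0.1287]
tcp_rot: [180.0, -0.0, 97.5]
wrist_force: [-0.1, -0.1, -2.0]
opening: 0.0591
[0.49794646 0.38060118 0.12870699] [ 1.79955718e+02 -2.62627740e-02  9.74905444e+01]
t 26.25 pos [0.4975 0.3803 0.1274] rot [-1.7994e+02  3.0000e-02  9.7490e+01] F [ 0.2 -0.3 -1.7] op 0.0593
shift [-0.2643 -0.009  -0.0024] turn [-0.001   0.0006  0.1186] |d| 0.265
```

View pics/w17.png

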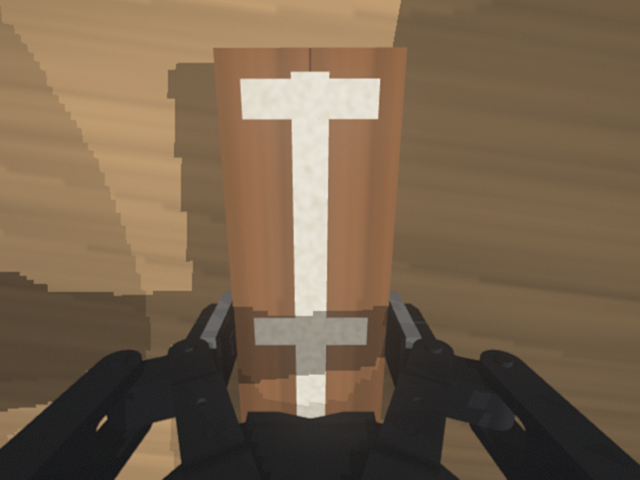

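View pics/w18.png

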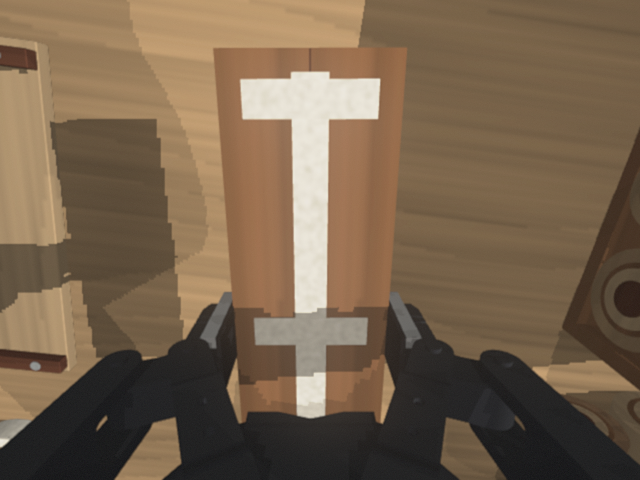

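Held level. Carrying it to the board centre at (0.5235, 0.117), yaw 0.7°.

```bash
python3 -m creep '[[-0.015,-0.001,0,0,0,0.02,0.5],[-0.045,-0.002,0,0,0,0.04,0.5],[-0.085,-0.003,0,0,0,0.06,0.5],[-0.13,-0.005,0,0,0,0.09,0.5],[-0.175,-0.007,0,0,0,0.1186,0.5],[-0.215,-0.008,0,0,0,0.1186,0.5],[-0.245,-0.009,0,0,0,0.1186,0.5],[-0.26,-0.009,0,0,0,0.1186,0.5]]'; python3 -m creep '[[-0.004,0,0,0,0,0,0.5],[-0.004,0,0,0,0,0,0.5],[-0.004,0,0,0,0,0,0.5]]'; python3 w.py w19;  python3 go.py .5235 .1168 .012 90.7
```

```text
time: 27.05
ee_pos: [0.5219, 0.1184, 0.1271]
tcp_rot: [-179.9, 0.1, 90.5]
wrist_force: [0.2, 0.4, -1.6]
opening: 0.0592
time: 27.35
ee_pos: [0.5226, 0.1183, 0.1279]
tcp_rot: [-180.0, -0.0, 90.7]
wrist_force: [-0.5, -0.6, -1.7]
opening: 0.059
[0.52259077 0.11834975 0.12794689] [-1.79969301e+02 -9.30058689e-03  9.07348268e+01]
t 27.4 pos [0.5226 0.1185 0.128 ] rot [-1.7997e+02 -1.0000e-02  9.0760e+01] F [ 0.2  0.5 -1.2] op 0.0593
shift [-0.0017  0.0009  0.116 ] turn [-0.0005 -0.0001  0.0011] |d| 0.116
```

View pics/w19.png

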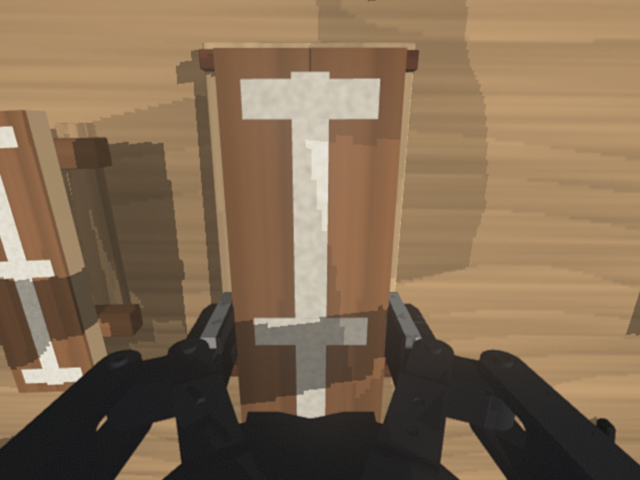

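The panel lines up with the board edges. Lowering.

```bash
python3 -m creep '[[-0.001,0.001,0.02,0,0,0,0.5],[-0.001,0.001,0.055,0,0,0,0.5],[-0.001,0.001,0.085,0,0,0,0.5],[-0.001,0.001,0.104,0,0,0,0.5],[-0.001,0.001,0.11,0,0,0,0.5],[-0.001,0.001,0.113,0,0,0,0.5],[-0.001,0.001,0.115,0,0,0,0.5],[-0.001,0.001,0.115,0,0,0,0.5]]'; python3 -m creep '[[0,0,0.001,0,0,0,0.5],[0,0,0.001,0,0,0,0.5]]'
```

```text
time: 28.2
ee_pos: [0.5244, 0.1168, 0.0142]
tcp_rot: [179.9, -0.0, 90.7]
wrist_force: [0.0, -1.2, -1.1]
opening: 0.0593
time: 28.4
ee_pos: [0.5241, 0.1165, 0.0128]
tcp_rot: [180.0, -0.0, 90.7]
wrist_force: [0.3, -0.7, -1.3]
opening: 0.0586
```

```bash
python3 -m creep '[[0,0,0.001,0,0,0,0.5],[0,0,0.0015,0,0,0,0.5],[0,0,0.0015,0,0,0,0.5]]'; python3 -m creep '[[0,0,0.0005,0,0,0,0.5],[0,0,0.0005,0,0,0,0.5]]'
```

```text
time: 28.7
ee_pos: [0.5238, 0.1165, 0.0108]
tcp_rot: [180.0, -0.0, 90.7]
wrist_force: [-0.3, -0.4, -1.6]
opening: 0.059
time: 28.9
ee_pos: [0.5238, 0.1165, 0.0108]
tcp_rot: [180.0, -0.0, 90.7]
wrist_force: [-2.5, -1.1, 5.1]
opening: 0.0592
```

```bash
python3 -m creep '[[0,0,0,0,0,0,0.9],[0,0,0,0,0,0,0.9],[0,0,0,0,0,0,0.9],[0,0,-0.01,0,0,0,0.9],[0,0,-0.03,0,0,0,1],[0,0,-0.07,0,0,0,1],[0,0,-0.11,0,0,0,1],[0,0,-0.14,0,0,0,1]]'; python3 -m creep '[[0,0,0,0,0,0,1]]'; python3 w.py w20;  python3 go.py .396 -.355 .17 94.4
python3 - <<'E'
from h import *
shot('top','top2');shot('scene','scene2')
E
```

```text
time: 29.7
ee_pos: [0.5241, 0.1166, 0.1537]
tcp_rot: [179.9, -0.0, 90.7]
wrist_force: [0.7, -0.4, 0.2]
opening: 0.0853
time: 29.8
ee_pos: [0.5257, 0.1169, 0.1559]
tcp_rot: [179.6, -0.1, 90.7]
wrist_force: [0.3, -0.4, -0.1]
opening: 0.0853
[0.52568941 0.11689824 0.15590184] [ 1.79569754e+02 -8.97899797e-02  9.06940447e+01]
t 29.85 pos [0.525  0.1167 0.1532] rot [ 1.7974e+02 -5.0000e-02  9.0690e+01] F [-0.2  0.6  0.1] op 0.0856
shift [-0.4701 -0.1346 -0.0178] turn [ 0.0046 -0.0008 -0.0647] |d| 0.489
```

View pics/w20.png

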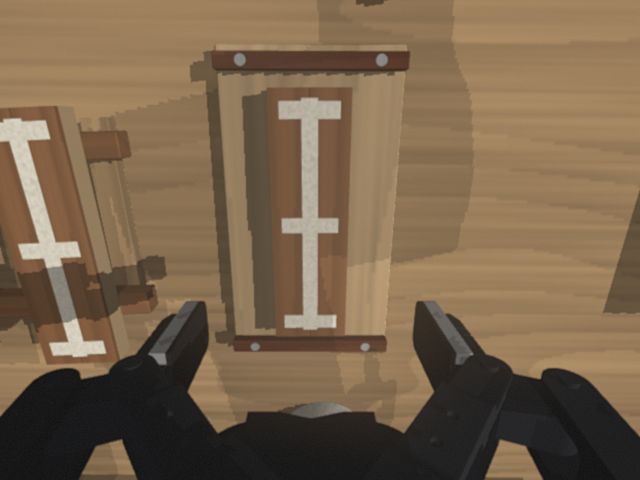

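View pics/scene2.png

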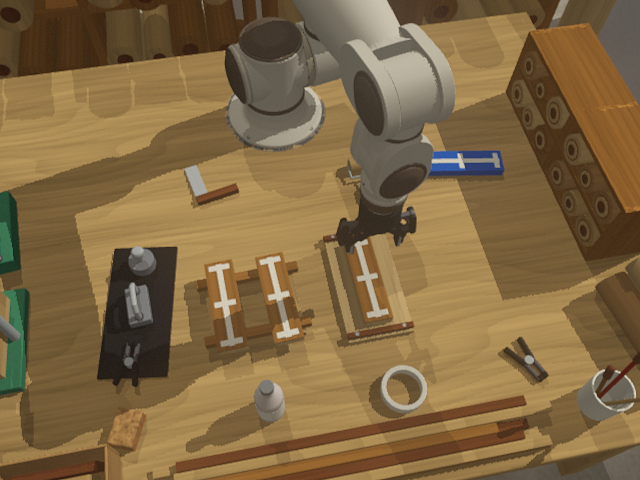

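```bash
python3 - <<'E'
from h import *
import json
o=json.load(open('pics/w20.json'))
a=lambda u,v,z:at('wrist',(u,v),z,o)
n=[a(240,60,.022),a(382,60,.022),a(255,347,.022),a(365,347,.022)];p=[a(268,88,.032),a(352,88,.032),a(345.5,334,.032),a(275,334,.032)]
t=[a(309.5,109,.032),a(310,226,.032),a(310,321,.032)]
print(np.mean(n,0),np.mean(p,0));print(np.round(n,4),np.round(p,4),np.round(t,4))
E
```

```text
[0.52415079 0.11698657 0.022     ] [0.523637   0.11671002 0.032     ]
[[0.4061 0.0656 0.022 ]
 [0.4048 0.1662 0.022 ]
 [0.6434 0.0677 0.022 ]
 [0.6423 0.1684 0.022 ]] [[0.425  0.0861 0.032 ]
 [0.4243 0.1447 0.032 ]
 [0.6223 0.1487 0.032 ]
 [0.623  0.0873 0.032 ]] [[0.4384 0.1152 0.032 ]
 [0.5249 0.1166 0.032 ]
 [0.6098 0.1176 0.032 ]]
```

The next panel is centred on the board to within 1 mm. Fetching the round weight back, at its release pose (0.3935, -0.3549, 0.044), yaw 94.4°.

```bash
python3 -m creep '[[-0.03,-0.009,-0.01,0,0,-0.03,1],[-0.075,-0.021,-0.015,0,0,-0.065,1],[-0.12,-0.034,-0.015,0,0,-0.065,1],[-0.165,-0.047,-0.015,0,0,-0.065,1],[-0.21,-0.06,-0.015,0,0,-0.065,1],[-0.255,-0.073,-0.015,0,0,-0.065,1],[-0.3,-0.086,-0.015,0,0,-0.065,1],[-0.345,-0.099,-0.015,0,0,-0.065,1]]'; python3 go.py .3935 -.3549 .1 94.4
```

```text
time: 30.75
ee_pos: [0.4276, -0.2311, 0.164]
tcp_rot: [-179.9, -0.1, 94.4]
wrist_force: [1.3, -1.0, 0.2]
opening: 0.0853
t 30.75 pos [ 0.4276 -0.2311  0.164 ] rot [-1.7991e+02 -6.0000e-02  9.4420e+01] F [ 1.3 -1.   0.2] op 0.0853
shift [-0.1209 -0.0434  0.064 ] turn [-0.0015 -0.001   0.0004] |d| 0.143
```

```bash
python3 -m creep '[[-0.04,-0.014,0,0,0,0,1],[-0.08,-0.028,0.005,0,0,0,1],[-0.11,-0.039,0.02,0,0,0,1],[-0.121,-0.043,0.05,0,0,0,1],[-0.121,-0.043,0.06,0,0,0,1],[-0.121,-0.043,0.06,0,0,0,1]]'; python3 w.py w21; python3 go.py .3935 -.3549 .044 94.4
```

```text
time: 31.35
ee_pos: [0.3943, -0.3523, 0.1029]
tcp_rot: [-179.8, -0.2, 94.4]
wrist_force: [0.6, 0.2, -0.1]
opening: 0.0852
[ 0.39428359 -0.35232718  0.10286357] [-179.81486222   -0.21161597   94.3930951 ]
t 31.4 pos [ 0.3951 -0.3525  0.1046] rot [-1.7992e+02 -1.0000e-01  9.4440e+01] F [-0.1  0.3  0.8] op 0.0855
shift [-0.0024 -0.0017  0.0606] turn [-0.0015 -0.0018  0.0007] |d| 0.061
```

View pics/w21.png

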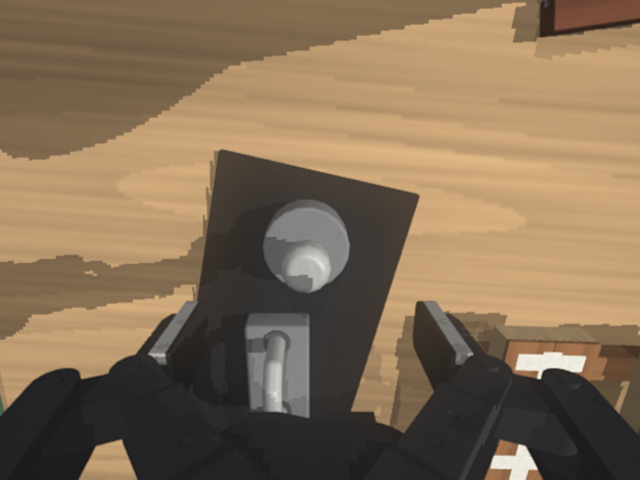

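The knob is at column 306, which agrees with the computed -2 mm shift.

```bash
python3 -m creep '[[-0.002,-0.001,0.02,0,0,0,1],[-0.002,-0.001,0.045,0,0,0,1],[-0.002,-0.001,0.057,0,0,0,1],[-0.002,-0.001,0.06,0,0,0,1],[-0.002,-0.001,0.06,0,0,0,1],[-0.002,-0.001,0.06,0,0,0,1]]'; python3 w.py w22; python3 go.py .3935 -.3549 .044 94.4
```

```text
time: 32.0
ee_pos: [0.3952, -0.356, 0.0467]
tcp_rot: [179.9, 0.1, 94.4]
wrist_force: [0.2, 0.0, 0.2]
opening: 0.0855
[ 0.39523837 -0.35595779  0.04667414] [1.79932450e+02 7.31613428e-02 9.44431443e+01]
t 32.05 pos [ 0.3952 -0.356   0.0466] rot [1.7993e+02 7.0000e-02 9.4430e+01] F [ 0.4  0.7 -0.5] op 0.0854
shift [ 0.0013 -0.0016  0.0026] turn [0.0012 0.0013 0.0006] |d| 0.003
```

View pics/w22.png

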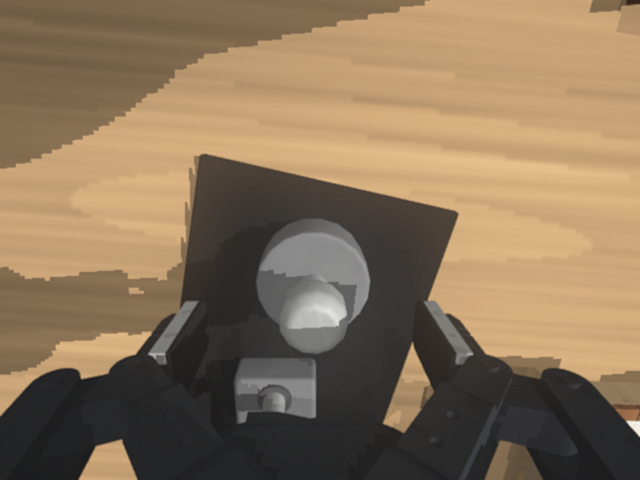

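```bash
python3 -m creep '[[0.001,-0.001,0.002,0,0,0,0],[0.001,-0.001,0.002,0,0,0,0],[0.001,-0.001,0.002,0,0,0,0],[0.001,-0.001,0.002,0,0,0,0],[0.001,-0.001,0.002,0,0,0,0],[0.001,-0.001,0.002,0,0,0,0],[0.001,-0.001,0.002,0,0,0,0],[0.001,-0.001,0.002,0,0,0,0]]' 60; python3 -m creep '[[0,0,-0.01,0,0,0,0],[0,0,-0.03,0,0,0,0],[0,0,-0.07,0,0,0,0],[0,0,-0.11,0,0,0,0],[0,0,-0.12,0,0,0,0],[0,0,-0.12,0,0,0,0]]'; python3 go.py .4717 .1149 .16 94.4
```

```text
time: 32.85
ee_pos: [0.3936, -0.355, 0.0437]
tcp_rot: [180.0, 0.0, 94.4]
wrist_force: [-2.7, -0.7, 5.4]
opening: 0.0253
time: 33.45
ee_pos: [0.394, -0.3551, 0.164]
tcp_rot: [179.9, 0.1, 94.4]
wrist_force: [-0.3, 0.6, -7.2]
opening: 0.0252
t 33.45 pos [ 0.394  -0.3551  0.164 ] rot [1.7993e+02 6.0000e-02 9.4420e+01] F [-0.3  0.6 -7.2] op 0.0252
shift [0.4626 0.1137 0.0036] turn [0.0012 0.0011 0.0004] |d| 0.476
```

Held again with the same grip (25.3 mm). Carrying it back.

```bash
python3 -m creep '[[0.015,0.004,0,0,0,0,0],[0.04,0.01,0,0,0,0,0],[0.075,0.018,0,0,0,0,0],[0.115,0.028,0,0,0,0,0],[0.155,0.038,0,0,0,0,0],[0.195,0.048,0,0,0,0,0],[0.235,0.058,0,0,0,0,0],[0.275,0.068,0,0,0,0,0]]' && python3 -m creep '[[0.04,0.01,0,0,0,0,0],[0.08,0.02,0,0,0,0,0],[0.115,0.028,0,0,0,0,0],[0.145,0.036,0,0,0,0,0],[0.17,0.042,0,0,0,0,0],[0.186,0.046,0.0,0,0,0,0],[0.187,0.046,0.0,0,0,0,0],[0.187,0.046,0.0,0,0,0,0]]'; python3 w.py w23; python3 go.py .4717 .1149 .07 94.4
```

```text
time: 34.25
ee_pos: [0.4388, -0.073, 0.1606]
tcp_rot: [-179.8, -0.1, 94.4]
wrist_force: [1.4, -0.2, -6.4]
opening: 0.0254
time: 35.05
ee_pos: [0.4703, 0.1149, 0.1611]
tcp_rot: [-179.8, 0.0, 94.5]
wrist_force: [-0.8, -0.1, -6.2]
opening: 0.0251
[0.47031789 0.11487817 0.16109767] [-1.79791073e+02  3.93585789e-02  9.44903229e+01]
t 35.1 pos [0.4706 0.1144 0.1616] rot [-1.7984e+02  3.0000e-02  9.4440e+01] F [-0.3 -0.2 -6.5] op 0.0254
shift [0.0004 0.0014 0.0916] turn [-0.0028  0.0006  0.0007] |d| 0.092
```

View pics/w23.png

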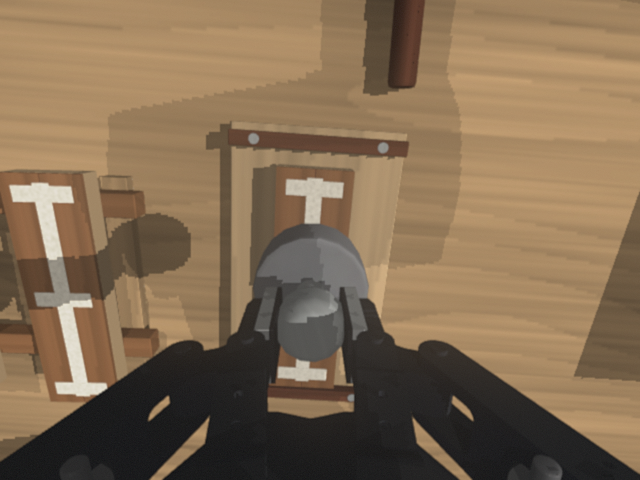

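```bash
python3 -m creep '[[0,0.001,0.02,0,0,0,0],[0,0.001,0.05,0,0,0,0],[0,0.001,0.075,0,0,0,0],[0,0.001,0.083,0,0,0,0],[0,0.001,0.086,0,0,0,0],[0,0.001,0.089,0,0,0,0],[0,0.001,0.089,0,0,0,0],[0,0.001,0.089,0,0,0,0]]'; python3 -m creep '[[0,0,0.001,0,0,0,0],[0,0,0.001,0,0,0,0]]'
```

```text
time: 35.9
ee_pos: [0.4731, 0.1148, 0.0753]
tcp_rot: [179.9, -0.0, 94.4]
wrist_force: [-0.1, -0.1, -7.4]
opening: 0.0255
time: 36.1
ee_pos: [0.4727, 0.1148, 0.0736]
tcp_rot: [180.0, -0.0, 94.4]
wrist_force: [-0.3, 0.3, -7.0]
opening: 0.0253
```

```bash
python3 -m creep '[[0,-0.001,0.002,0,0,0,0],[0,-0.001,0.003,0,0,0,0],[0,-0.001,0.003,0,0,0,0]]'; python3 -m creep '[[0,0,0.001,0,0,0,0],[0,0,0.001,0,0,0,0]]'
```

```text
time: 36.4
ee_pos: [0.4714, 0.1146, 0.07]
tcp_rot: [-180.0, 0.0, 94.4]
wrist_force: [1.0, 1.0, -7.1]
opening: 0.0253
time: 36.6
ee_pos: [0.4717, 0.1147, 0.0697]
tcp_rot: [180.0, -0.0, 94.4]
wrist_force: [-1.4, 0.4, -2.1]
opening: 0.0253
```

```bash
python3 -m creep '[[0,0,0.001,0,0,0,0],[0,0,0.001,0,0,0,0]]'; python3 -m creep '[[0,0,0,0,0,0,0.6],[0,0,0,0,0,0,0.9],[0,0,0,0,0,0,0.9],[0,0,0,0,0,0,0.9],[0,0,-0.02,0,0,0,1],[0,0,-0.06,0,0,0,1],[0,0,-0.1,0,0,0,1],[0,0,-0.11,0,0,0,1]]'; python3 go.py .4958 -.3697 .17 94.4
```

```text
time: 36.8
ee_pos: [0.4719, 0.1147, 0.0697]
tcp_rot: [179.9, -0.0, 94.4]
wrist_force: [-4.8, -0.3, 7.1]
opening: 0.0253
time: 37.6
ee_pos: [0.473, 0.1149, 0.1827]
tcp_rot: [179.7, -0.1, 94.4]
wrist_force: [0.8, -0.8, -0.4]
opening: 0.0855
t 37.6 pos [0.473  0.1149 0.1827] rot [ 1.7967e+02 -5.0000e-02  9.4420e+01] F [ 0.8 -0.8 -0.4] op 0.0855
shift [-0.485  -0.0146  0.0122] turn [ 0.0057 -0.0009  0.0003] |d| 0.485
```

Now the bar weight.

```bash
python3 -m creep '[[-0.03,-0.001,0,0,0,0,1],[-0.075,-0.002,0,0,0,0,1],[-0.12,-0.004,0,0,0,0,1],[-0.165,-0.005,0,0,0,0,1],[-0.21,-0.006,0,0,0,0,1],[-0.255,-0.008,0,0,0,0,1],[-0.3,-0.009,0,0,0,0,1],[-0.345,-0.01,0,0,0,0,1]]'; python3 -m creep '[[-0.045,-0.001,0,0,0,0,1],[-0.085,-0.003,0.005,0,0,0,1],[-0.118,-0.004,0.02,0,0,0,1],[-0.14,-0.004,0.05,0,0,0,1],[-0.14,-0.004,0.07,0,0,0,1],[-0.14,-0.004,0.07,0,0,0,1]]';python3 w.py w24; python3 go.py .4958 -.3697 .0485 94.4
```

```text
time: 38.4
ee_pos: [0.4879, -0.2321, 0.1779]
tcp_rot: [-180.0, -0.0, 94.4]
wrist_force: [0.5, -0.0, 0.2]
opening: 0.0855
time: 39.0
ee_pos: [0.4933, -0.3696, 0.1041]
tcp_rot: [-179.7, -0.2, 94.4]
wrist_force: [0.4, 1.2, -0.6]
opening: 0.0855
[ 0.49334727 -0.36961044  0.10410486] [-179.7324916    -0.23902099   94.35206327]
t 39.05 pos [ 0.4941 -0.3696  0.1065] rot [-1.7985e+02 -1.4000e-01  9.4390e+01] F [ 0.8  0.6 -0.1] op 0.0856
shift [-0.0004  0.0018  0.058 ] turn [-0.0026 -0.0024 -0.0001] |d| 0.058
```

View pics/w24.png

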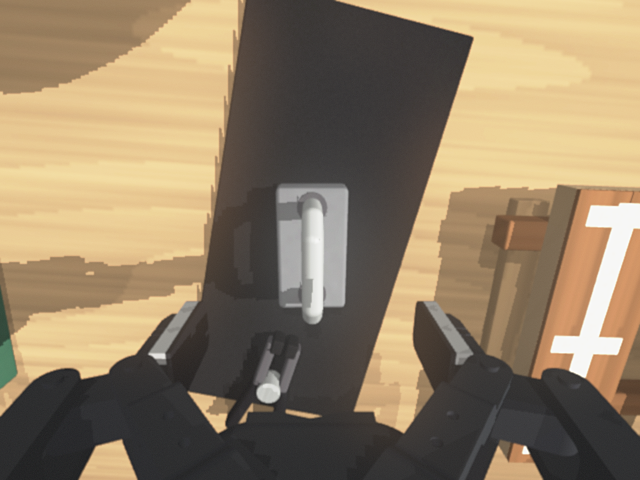

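```bash
python3 -m creep '[[0,0.001,0.02,0,0,0,1],[0,0.001,0.042,0,0,0,1],[0,0.001,0.053,0,0,0,1],[0,0.001,0.056,0,0,0,1],[0,0.001,0.056,0,0,0,1],[0,0.001,0.056,0,0,0,1],[0,0.001,0.056,0,0,0,0.6]]'; python3 go.py .4958 -.3697 .0485 94.4
```

```text
time: 39.75
ee_pos: [0.4965, -0.3703, 0.0535]
tcp_rot: [179.9, 0.1, 94.4]
wrist_force: [-0.1, -0.5, 0.0]
opening: 0.0732
t 39.75 pos [ 0.4965 -0.3703  0.0535] rot [1.7993e+02 6.0000e-02 9.4420e+01] F [-0.1 -0.5  0. ] op 0.0732
shift [ 0.0006 -0.0006  0.005 ] turn [0.0012 0.0011 0.0004] |d| 0.005
```

```bash
python3 -m creep '[[0,0,0.004,0,0,0,0],[0,0,0.004,0,0,0,0],[0,0,0.004,0,0,0,0],[0,0,0.004,0,0,0,0],[0,0,0.004,0,0,0,0],[0,0,0.004,0,0,0,0],[0,0,0.004,0,0,0,0],[0,0,0.004,0,0,0,0]]' 60; python3 -m creep '[[0,0,-0.01,0,0,0,0],[0,0,-0.03,0,0,0,0],[0,0,-0.07,0,0,0,0],[0,0,-0.11,0,0,0,0],[0,0,-0.12,0,0,0,0],[0,0,-0.12,0,0,0,0]]'; python3 go.py .5728 .1121 .16 94.4
```

```text
time: 40.55
ee_pos: [0.496, -0.3697, 0.0484]
tcp_rot: [180.0, -0.0, 94.4]
wrist_force: [-2.4, 4.2, 2.6]
opening: 0.0101
time: 41.15
ee_pos: [0.4966, -0.3706, 0.1692]
tcp_rot: [179.9, 0.1, 94.4]
wrist_force: [-0.9, -0.4, -7.1]
opening: 0.0101
t 41.15 pos [ 0.4966 -0.3706  0.1692] rot [1.799e+02 1.100e-01 9.441e+01] F [-0.9 -0.4 -7.1] op 0.0101
shift [0.4754 0.1131 0.0085] turn [0.0017 0.0019 0.0002] |d| 0.489
```

```bash
python3 -m creep '[[0.015,0.004,0,0,0,0,0],[0.04,0.01,0,0,0,0,0],[0.075,0.018,0,0,0,0,0],[0.115,0.027,0,0,0,0,0],[0.155,0.037,0,0,0,0,0],[0.195,0.046,0,0,0,0,0],[0.235,0.056,0,0,0,0,0],[0.275,0.065,0,0,0,0,0]]' && python3 -m creep '[[0.04,0.01,0,0,0,0,0],[0.08,0.019,0,0,0,0,0],[0.115,0.028,0,0,0,0,0],[0.145,0.035,0,0,0,0,0],[0.175,0.042,0,0,0,0,0],[0.196,0.047,0.0,0,0,0,0],[0.2,0.048,0.0,0,0,0,0],[0.2,0.048,0.0,0,0,0,0]]'; python3 w.py w25; python3 go.py .5728 .1121 .074 94.4
```

```text
time: 41.95
ee_pos: [0.5385, -0.0885, 0.1653]
tcp_rot: [-179.8, -0.1, 94.4]
wrist_force: [1.3, -0.3, -7.0]
opening: 0.0098
time: 42.75
ee_pos: [0.571, 0.1131, 0.1657]
tcp_rot: [-179.8, 0.0, 94.5]
wrist_force: [-0.8, -0.9, -7.8]
opening: 0.0097
[0.57099416 0.11305298 0.16571301] [-1.79785566e+02  3.31899444e-02  9.45073597e+01]
t 42.8 pos [0.5711 0.1123 0.1663] rot [-1.7983e+02  4.0000e-02  9.4450e+01] F [-0.2 -0.2 -7.3] op 0.0099
shift [-0.0002  0.0019  0.0923] turn [-0.003   0.0007  0.0009] |d| 0.092
```

View pics/w25.png

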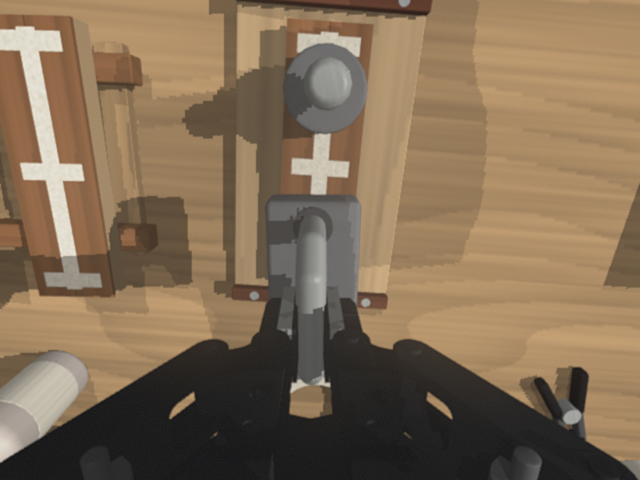

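The view matches the lift picture w4 closely. Lowering.

```bash
python3 -m creep '[[0,0.001,0.02,0,0,0,0],[0,0.001,0.05,0,0,0,0],[0,0.001,0.075,0,0,0,0],[0,0.001,0.084,0,0,0,0],[0,0.001,0.087,0,0,0,0],[0,0.001,0.09,0,0,0,0],[0,0.001,0.09,0,0,0,0],[0,0.001,0.09,0,0,0,0]]'; python3 -m creep '[[0,0,0.002,0,0,0,0],[0,0,0.002,0,0,0,0],[0,0,0.002,0,0,0,0]]'
```

```text
time: 43.6
ee_pos: [0.5736, 0.1125, 0.0794]
tcp_rot: [179.9, -0.0, 94.4]
wrist_force: [-0.1, -0.6, -7.0]
opening: 0.0099
time: 43.9
ee_pos: [0.5731, 0.1125, 0.0764]
tcp_rot: [180.0, 0.0, 94.4]
wrist_force: [-0.2, -0.4, -7.5]
opening: 0.0102
```

```bash
python3 -m creep '[[0,0,0.001,0,0,0,0],[0,0,0.002,0,0,0,0],[0,0,0.002,0,0,0,0]]'; python3 -m creep '[[0,0,0.001,0,0,0,0],[0,0,0.001,0,0,0,0]]'
```

```text
time: 44.2
ee_pos: [0.5732, 0.1126, 0.0746]
tcp_rot: [180.0, -0.0, 94.4]
wrist_force: [-0.3, 1.3, -5.3]
opening: 0.0098
time: 44.4
ee_pos: [0.5733, 0.1129, 0.0743]
tcp_rot: [179.9, -0.1, 94.4]
wrist_force: [-3.1, 2.4, 4.2]
opening: 0.0098
```

```bash
python3 -m creep '[[0,0,0,0,0,0,0.4],[0,0,0,0,0,0,0.9],[0,0,0,0,0,0,0.9],[0,0,0,0,0,0,0.9],[0,0,-0.02,0,0,0,0.9],[0,0,-0.06,0,0,0,1],[0,0,-0.1,0,0,0,1],[0,0,-0.13,0,0,0,1]]'; python3 -m creep '[[-0.03,0,-0.03,0,0,0,1],[-0.08,-0.05,-0.03,0,0,0,1],[-0.13,-0.1,-0.03,0,0,0,1],[-0.18,-0.15,-0.03,0,0,0,1],[-0.22,-0.18,-0.03,0,0,0,1],[-0.22,-0.18,-0.03,0,0,0,1]]'; python3 - <<'E'
from h import *
t,_=shot('top','top3');s,o=shot('scene','scene3');print(o['time'],o['ee_pos'])
crop(t,230,140,90,130,4.5,'t4'); crop(s,315,215,105,125,4.7,'s4')
a=cv2.imread('pics/t4.png');b=cv2.imread('pics/s4.png');h=max(len(a),len(b))
o=np.zeros((h,a.shape[1]+b.shape[1],3),np.uint8);o[:len(a),:a.shape[1]]=a;o[:len(b),a.shape[1]:]=b;cv2.imwrite('pics/ts4.png',o)
E
```

```text
time: 45.2
ee_pos: [0.5733, 0.1123, 0.2059]
tcp_rot: [179.9, -0.0, 94.4]
wrist_force: [0.8, 0.5, 0.2]
opening: 0.0854
time: 45.8
ee_pos: [0.4163, -0.1125, 0.2334]
tcp_rot: [180.0, 0.0, 94.5]
wrist_force: [0.5, 0.1, 0.3]
opening: 0.0853
45.85 [ 0.41283757 -0.11681685  0.2341101 ]
```

View pics/ts4.png

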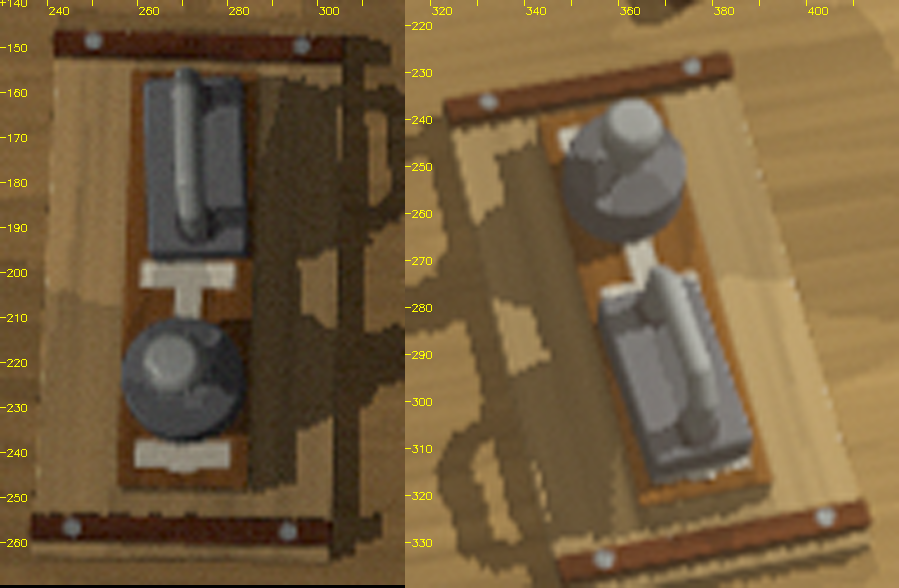

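View pics/top3.png

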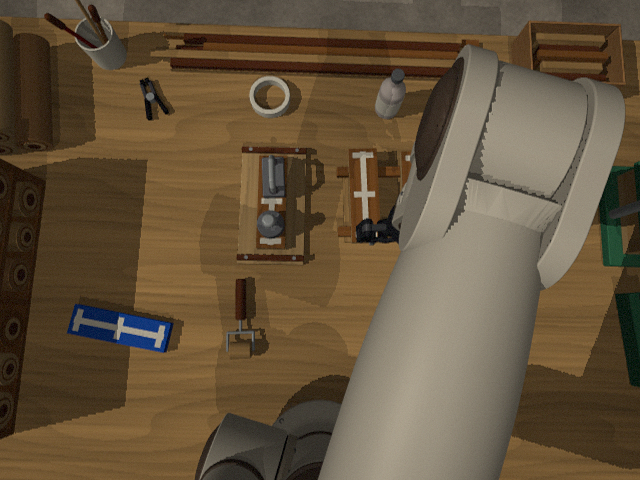

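Against the first pictures, the knob is at (267.1,219.5) in the top view, where it was (267.3,220). The block corner is at (261.7,157.3), where it was (262,157). Last check is the rack in the scene view.

```bash
python3 - <<'E'
from h import *
crop(cv2.imread('pics/scene3.png'),90,235,225,150,3.5,'s5')
E
```

```text
(no output)
```

View pics/s5.png

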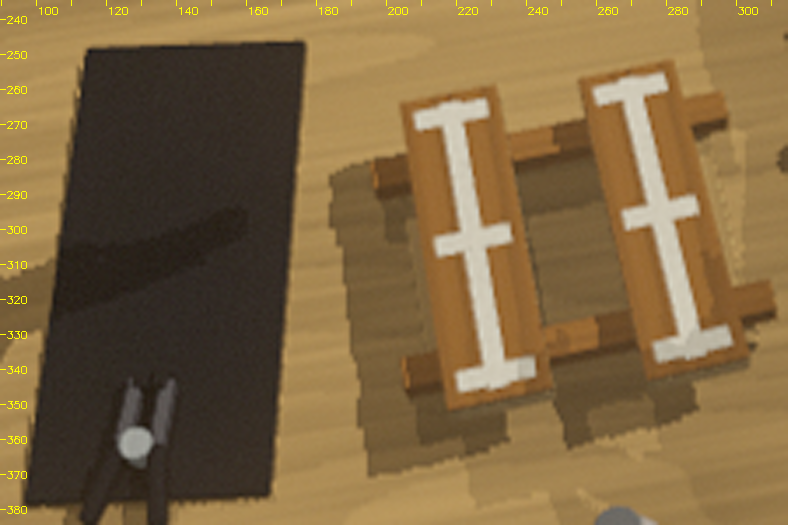

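The drying panel's corners are unchanged at crop (580,80) and (748,355), and the finished panel lies clear of it on both sticks. Handing in.

```bash
python3 -m creep '[[0,0,0,0,0,0,1],[0,0,0,0,0,0,1],[0,0,0,0,0,0,1]]'; python3 -c "
from workcell import bot; print(bot.job_done())"
```

```text
time: 46.2
ee_pos: [0.4183, -0.1104, 0.2331]
tcp_rot: [-180.0, -0.0, 94.5]
wrist_force: [0.6, -0.0, 0.2]
opening: 0.0852
the job is handed in; nothing more can be done
None
```

I did the whole job in the required order and handed it in at 46.2 s; the hand-in gives no verdict. Both weights went to the mat, the finished panel to the free place on the rack, the next panel to the board, and both weights back onto the new panel.

What the last checks showed:
- **Weights:** the top view shows both upright, with the knob and the bar block's corner within about 0.5 pixel (1 mm) of where they first stood. The bar is lengthwise, its yaw within about 4° of the board's.
- **Next panel:** about 1 mm off the board centre, measured after release and before the weights went back on.
- **Finished panel:** lies across both sticks with a wide gap to the drying panel, whose corners have not moved in the scene view.
- **Robot:** gripper open and clear, wrist force close to zero.

No final check failed. One earlier measurement disagreed: the first two-camera estimate put the bar's handle and block about 7 to 20 mm too low. The wrist views agreed with the stated height for the handle, so I used those.

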